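Set a thicknessing gate's blade gap to a gauge blade

ROBOT

A 6-joint arm with a two-finger parallel gripper is mounted at the origin on the work surface. World frame = base frame: x ahead of the robot, y to its left, z up, the work surface at z = 0. Lengths are in m, angles in rad, forces in N, time in s.
With the tool pointing down it reaches from about 0.15 to 0.775 m from the base axis. Payload 6.1 kg.
Tool frame: the origin (TCP) lies midway between the tips of the shut fingers; the grasp point (between the pads) lies 19 mm behind it; z points along the fingers, y is the direction in which the jaws open and shut (so a half turn about z gives the same grasp; the last joint's range is limited). The gripper opens to 85 mm and grips with 20 to 120 N. Pads are 22 mm wide; open, the fingers measure 114 mm over their backs; the gripper's body (76 mm by 85 mm) begins 54 mm behind the grasp point. The pads swing forward as they close: fully open they stand 13 mm farther back than shut.
Start: joints at [0, 0.126, -0.04, 1.405, 0, 1.571], TCP at [0.525, -0, 0.231] pointing down, gripper open.
Joint ranges: [-2.72, 2.72], [-0.95, 1.95], [-1.27, 1.35], [-1.78, 2.02], [-1.46, 1.47], [-3.14, 3.14]. Speed limits (rad/s): [2.39, 2.39, 3.01, 3.14, 3.14, 3.14].

INTERFACE

Orientations are given as a rotation vector (axis times angle).
In Python, from bench import robot gives the robot as it stands.
- The arm moves only by the tool carry_out, never from a script. Its argument "targets" is a list of rows, each an object with "angular": the turn, a rotation vector about the tool's x, y, z in units of 6 degrees (1.0 is 6 degrees), a list of three; "linear": the shift along the tool's x, y, z in mm, a list of three; "fingers": the opening, from -1 (shut) to 1 (fully open). In form: [{"angular": [ax, ay, az], "linear": [x, y, z], "fingers": fingers}, ...]. A call has 1 to 20 rows; each row shifts and turns the commanded pose from where the row before left it, along the tool's axes as they then stand; what a row does not reach is not made up. A row lasts 1/12 s, in which the tool goes at most 41.7 mm and 7.16 degrees, less where a joint would pass 70% of its speed; a pose out of reach is approached as far as the arm can. A call is refused whole if a number of a shift passes 41.7 or a number of a turn 1, either way. A call with a gripper value outside its range is refused whole. The fingers move at their own pace and stop on an object; "grip_force" is the grip in N (left out, the last holds). Time passes only in rows, so rows that do not move let the fingers close. It gives the time, the measured TCP pose, the force and the opening at its end, in the units of the state.
- robot.observe(): the state, without advancing time (a new reading comes with each control period).
- robot.snapshot(name): name is "scene" or "side" or "wrist"; returns a dict with "img" (420x560x3 uint8, blue, green, red), "range_z" (420x560 float32, m along the optical axis (not along the pixel's ray), 0 where there is no reading), "intrinsics" (3x3 intrinsics, pixels), "dist_coeffs" ([k1, k2, p1, p2, k3] as OpenCV has them; the pictures are not rectified), "R" (3x3) and "t" (3): a world point X has camera coordinates R X + t. Camera axes: x right, y down, z forward; pixel columns grow to the right and rows downward; lengths in m; the calibration is good to about 2 mm. A picture is of the moment at which its call begins.
- robot.job_done(): hands the job in, once; it reports no verdict.
Trained networks look in the newest picture that a camera, given by its name, has taken for a name from the list of things; names that differ only in an ending like _2 or _b are one class to them, and where a whole thing is asked for, a point or a joint stands for the part that bears it (a point fixed in the world has none). Each returns a list of dicts, best first, with "confidence" (0 to 1); they miss things now and then, are a little off and sometimes report something else, mostly with a low value. They report only what shows in the picture. A call takes as long as a camera call. They do not tell look-alikes from the thing itself.
- robot.spot_in(camera, thing): "point" ([column, row] in pixels, amid what is visible of it).
- robot.cut_out(camera, thing): "region" (420x560 bool, what is visible of it) and "point" ([column, row] in pixels, amid what is visible of it).
- robot.place_of(camera, thing): "point" ([column, row] in pixels: a listed point, or the origin of a listed thing).
The state is a dict: "time_s": time; "joint_pos": joint angles; "qvel": joint speeds; "tau": joint torques, N m; "tool_pos": TCP position; "eef_rot": TCP orientation; "force": force on the tool from outside, world axes, zero at the start; "ft_torque": the same for the moment, N m; "grip_width": opening from 0.0 (shut) to 1.0 (fully open).
Only numpy, scipy, OpenCV 4.12 (cv2) and the standard library are available. Lean on these libraries where they do the work, as an engineer would, in place of code of your own. Each camera call takes 0.05 s, during which the arm holds its last target.

TASK

Set the scraper blade of the thicknessing gate to the thinner of the two setting gauges: lay it flat on the bed and slide its steel blade in from the open far side until its end is a finger's breadth past the scraper edge, then turn the screw's T-bar clockwise until the gauge just drags in the gap. Draw the gauge fully out from under the edge again, leave it lying flat on the bed or bench, and leave the screw as set; disturb nothing else on the bench and never force anything.

Things in the scene. Friction and masses are not known exactly. Their poses are not given: they have to be found in the camera images.
- gate: Thicknessing gate, fixed: maple base 250 x 150 mm (own x -100 to 150) with a flat steel bed, its top 40 mm above the bench, and a grey head (two cheeks with a bridge, 150 mm high) holding a scraper blade and its screw. Origin: on the bench below the edge line, midway between the cheeks. x along the bed, y along the blade edge, z up. The head leans 30 degrees, its top towards -x. Yaw within 0.45 rad.
- bed_mid (a point): Point on the bed's top face (40 mm up) straight above the gate's origin, axes as the gate: the edge line. The gauge goes in from the +x side, which is open above, moving towards -x; the -x side lies under the leaning head. Bed 104 mm wide, ending at x = 150 mm; cheeks (inner faces 108 mm apart) and their feet reach from x = -94 to 30 mm.
- scraper: Scraper blade, a steel plate 98 mm wide, 4 mm thick; origin at the middle of its lower edge. It comes down along the leaning head, so the edge lies up to 6 mm on the -x side of the edge line. A spring of 3 N per mm backs it: past first touch each rad of screw presses the gauge about 4 N more. Drawing the gauge out level then takes about 1 N just past touch, 3 to 8 N an eighth of a turn on; steel slides easily on the bed.
- screw (a joint): Turn of the screw in rad, 0 to 6.2. Grows when turned clockwise seen from above, which closes the gap: vertical gap in mm between edge and bed = 10.41 - 1.10 x value. The edge first touches the 6 mm gauge at 4.0; the gauge just drags from soon after that to a quarter turn beyond, best about an eighth of a turn beyond. Starts 1.3 to 2.6 rad before touch. Stiff (0.1 N m); stays as left.
- bar (a point): Centre of the screw's dark steel T-bar: 78 mm long (own y), 14 mm wide (own x), 20 mm high (own z, up along the screw, leaning 30 degrees towards the gate's -x). Turns in place about own z; 96 mm to the gate's -x of its origin, 178 mm above the bench. A 22 mm hub is below; nothing else within 34 mm below its centre along the screw.
- gauge: Thinner setting gauge, loose: steel blade 85 mm long, 26 wide, 6 thick (own x -10 to 75 mm) and handle 65 mm long, 20 wide, 24 high, the steel below and dark wood on top (own x -75 to -10 mm), underside flat throughout. Origin: middle of the 150 mm length, on the underside; x along the blade away from the handle, z up. About 170 g. Lies flat left or right of the gate, the thicker one on the other side.
- gauge_handle (a point): Middle of the thinner gauge's wooden handle (12 mm above its underside, 42.5 mm behind its origin), axes as the gauge.
- gauge_tip (a point): Free end of the thinner gauge's blade, on its underside at mid width (75 mm ahead of its origin), axes as the gauge.
- thick_gauge: The other gauge, of the same length (150 mm, origin and axes likewise) but with a blade 44 mm wide and 12 mm thick and a handle 32 mm wide and 28 mm high. Too thick for the gap. To be left alone.
- block_plane: Bystander: metal block plane, 165 x 52 mm and 60 mm high, origin under its middle, long along its own x. To be left alone.
- mallet: Bystander: round wooden carver's mallet lying on the bench, head 68 mm in diameter and 125 mm long, 232 mm long in all; origin under the end of its head, own x towards the handle's end. To be left alone.
- glue_bottle: Bystander: white glue bottle standing upright, 60 mm in diameter and 170 mm high, origin under its middle. To be left alone.
Not all that is in view belongs to the job. What is shaped like the gauge but purple or turquoise is not meant.

How it is judged:
By the outcome, as a careful person would: the job done as asked, in the order asked, and still so for the second after the job is handed in, with the robot touching nothing.
It also fails if it takes over 72 s, if anything falls off the work surface, if the arm or the gripper's body presses on something with over 40 N, if the wrist force passes 120 N, or if a joint passes its speed limit or range.

## Working session

There is one attempt and no reset: what is moved stays moved. The work goes in short steps, Python scripts to look and compute and a tool call to move; the robot and the scene stay as the last step left them, time stands still between calls to the robot, and variables do not carry over. Pictures are saved under pics/ and viewed, and the job is handed in when it is done.

Besides the shell and the picture viewer there is one more tool, called after "Call:" as name(argument=value, ...), one argument or row to a line, values as JSON. carry_out: Moves the arm, as the interface text tells. Its arguments: {"type":"object","properties":{"targets":{"type":"array","items":{"type":"object","properties":{"angular":{"type":"array","items":{"type":"number"}},"linear":{"type":"array","items":{"type":"number"}},"fingers":{"type":"number"}}}},"grip_force":{"type":"number"}},"required":["targets"]}

```bash
ls; mkdir -p pics; cat > h.py <<'E'
import numpy as np, cv2, pickle
from scipy.spatial.transform import Rotation as Rn
from bench import robot
def snap(n, save=None):
    s=robot.snapshot(n)
    if save: cv2.imwrite('pics/'+save,s['img'])
    return s
def pts(s, px):
    """pixels Nx2 -> world using depth"""
    px=np.atleast_2d(px).astype(float)
    u=cv2.undistortPoints(px[:,None],np.array(s['intrinsics']),np.array(s['dist_coeffs']))[:,0]
    c=np.round(px).astype(int)
    d=s['range_z'][c[:,1].clip(0,419),c[:,0].clip(0,559)]
    P=np.c_[u*d[:,None],d]
    return (P-np.array(s['t']))@np.array(s['R']), d
def onplane(s,px,z):
    px=np.atleast_2d(px).astype(float)
    u=cv2.undistortPoints(px[:,None],np.array(s['intrinsics']),np.array(s['dist_coeffs']))[:,0]
    R=np.array(s['R']);C=-R.T@np.array(s['t'])
    D=np.c_[u,np.ones(len(u))]@R
    return C+D*((z-C[2])/D[:,2])[:,None]
def proj(s,X):
    X=np.atleast_2d(X).astype(float)
    return cv2.projectPoints(X,cv2.Rodrigues(np.array(s['R']))[0],np.array(s['t'],float),np.array(s['intrinsics']),np.array(s['dist_coeffs']))[0][:,0]
E
python3 - <<'E'
from h import *
for n in ['scene','side','wrist']:
    s=snap(n,n+'0.png'); pickle.dump(s,open(n+'0.pkl','wb'))
    print(n, -np.array(s['R']).T@np.array(s['t']))
    for th in ['gate','bed_mid','bar','scraper','gauge','gauge_handle','gauge_tip','thick_gauge','block_plane','mallet','glue_bottle']:
        try:
            r=robot.place_of(n,th); print(th,[(np.round(q['point']),round(q['confidence'],2)) for q in r][:4])
        except Exception as e: print(th,e)
print(robot.observe())
E
```

```text
pics
scene [1.15019471 0.59351233 0.8067199 ]
gate [(array([275., 245.]), 0.92)]
bed_mid [(array([276., 237.]), 0.78)]
bar [(array([299., 185.]), 0.79)]
scraper [(array([278., 233.]), 0.96)]
gauge [(array([333., 273.]), 0.86), (array([201., 297.]), 0.82), (array([171., 242.]), 0.77), (array([211., 207.]), 0.71)]
gauge_handle [(array([189., 281.]), 0.94), (array([179., 239.]), 0.76), (array([341., 282.]), 0.58), (array([258., 153.]), 0.55)]
gauge_tip [(array([204., 318.]), 0.91), (array([396., 270.]), 0.73), (array([151., 232.]), 0.7), (array([225., 196.]), 0.65)]
thick_gauge [(array([378., 311.]), 0.85)]
block_plane [(array([330., 351.]), 0.78)]
mallet [(array([269., 193.]), 0.89)]
glue_bottle [(array([398., 267.]), 0.85)]
side [ 0.23807306 -0.87106338  1.14258438]
gate [(array([281., 225.]), 0.65)]
bed_mid [(array([281., 215.]), 0.89)]
bar [(array([278., 213.]), 0.71), (array([246., 189.]), 0.51)]
scraper [(array([278., 215.]), 0.49)]
gauge [(array([378., 277.]), 0.88), (array([319., 303.]), 0.77), (array([209., 374.]), 0.71), (array([362., 207.]), 0.52)]
gauge_handle [(array([362.,
[... 887 characters left out ...]
ock_plane []
mallet []
glue_bottle []
{'time_s': 1.8, 'joint_pos': array([-1.62749495e-05,  1.25762771e-01, -3.95932061e-02,  1.40540867e+00,
       -2.08500829e-06,  1.57081144e+00]), 'qvel': array([-0.00018075,  0.00115336,  0.00056805,  0.00090192, -0.00011066,
       -0.00063661]), 'tau': array([-1.10838369e-03, -4.35699391e+01,  3.53084743e+01,  1.45088005e-03,
       -7.29318430e-06, -8.24173497e-06]), 'tool_pos': array([ 5.24979897e-01, -9.16014127e-06,  2.31317186e-01]), 'eef_rot': array([2.22145945e+00, 2.22138972e+00, 3.28661029e-05]), 'force': array([-0.66903852,  0.95141981, -0.17327809]), 'ft_torque': array([0.00645162, 0.01178904, 0.00108039]), 'grip_width': 1.0051183319109425}
```

View pics/scene0.png

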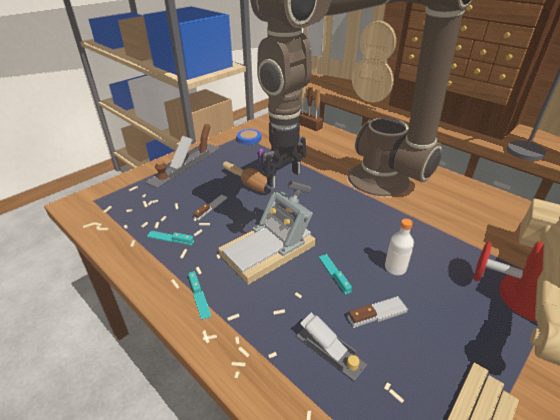

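View pics/side0.png

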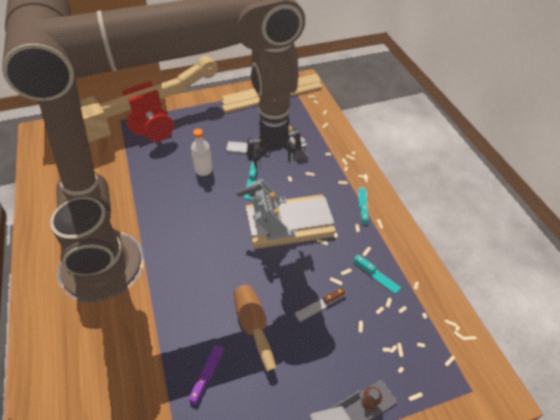

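View pics/wrist0.png

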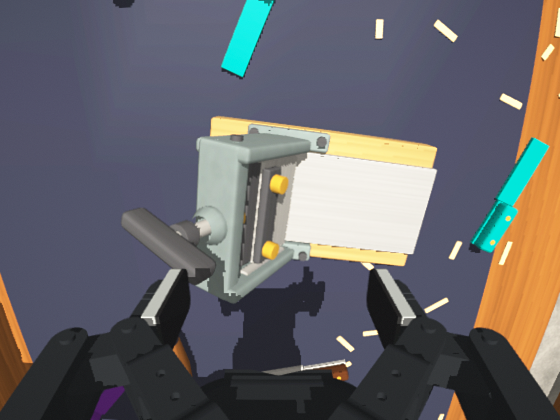

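```bash
python3 - <<'E'
from h import *
side=pickle.load(open('side0.pkl','rb'));sc=pickle.load(open('scene0.pkl','rb'));w=pickle.load(open('wrist0.pkl','rb'))
a=cv2.resize(side['img'][260:350,270:390],(480,360),interpolation=cv2.INTER_CUBIC)
b=cv2.resize(sc['img'][285:345,335:415],(480,360),interpolation=cv2.INTER_CUBIC)
c=cv2.resize(sc['img'][185:230,180:240],(480,360),interpolation=cv2.INTER_CUBIC)
d=cv2.resize(side['img'][130:180,220:320],(480,240),interpolation=cv2.INTER_CUBIC)
cv2.imwrite('pics/crop1.png',cv2.resize(np.vstack([np.hstack([a,b]),np.hstack([c,np.vstack([d,np.zeros((120,480,3),np.uint8)])])]),(800,600)))
for n,s in [('side',side),('scene',sc),('wrist',w)]:
    for th in ['gauge','thick_gauge']:
        r=robot.cut_out(n,th)
        for q in r[:6]:
            m=np.array(q['region']); v,u=np.nonzero(m)
            P,d=pts(s,np.c_[u,v]); P=P[d>0]
            if len(P)<30: continue
            rect=cv2.minAreaRect((P[:,:2]*1000).astype(np.float32))
            print(n,th,round(q['confidence'],2),np.round(q['point']),len(P),np.round(np.median(P,0),3),'zmax',np.round(np.percentile(P[:,2],[5,95]),3),np.round(rect[1]),np.round(rect[2]),np.mean(s['img'][v,u],0).round())
print('bedmid scene',onplane(sc,[276,237],.04),'side',onplane(side,[281,215],.04),'wrist',onplane(w,[298,201],.04))
print('bar',onplane(sc,[299,185],.178),onplane(side,[246,189],.178),onplane(w,[166,245],.178))
print('handle',onplane(side,[334,294],.012),'tip?',onplane(side,[298,315],0.003))
E
```

```text
side gauge 0.81 [379. 276.] 477 [ 0.738 -0.278  0.008] zmax [0.001 0.024] [ 29. 151.] 30.0 [158. 162.  65.]
side gauge 0.69 [207. 374.] 673 [ 0.218 -0.413  0.008] zmax [0.002 0.026] [152.  30.] 50.0 [115.  57. 101.]
side gauge 0.66 [319. 304.] 524 [ 0.557 -0.32   0.008] zmax [0.001 0.026] [162.  31.] 14.0 [ 95. 103. 120.]
side gauge 0.57 [365. 205.] 295 [ 0.813 -0.03   0.007] zmax [-0.     0.025] [157.  29.] 66.0 [162. 169.  89.]
side gauge 0.54 [251. 173.] 102 [0.515 0.191 0.019] zmax [0.002 0.026] [137.  20.] 66.0 [150. 155.  66.]
side thick_gauge 0.7 [319. 303.] 492 [ 0.553 -0.32   0.008] zmax [0.003 0.026] [150.  31.] 12.0 [ 95. 103. 120.]
side thick_gauge 0.56 [237. 149.] 204 [0.501 0.348 0.01 ] zmax [0.002 0.015] [375.  69.] 76.0 [174. 176. 184.]
scene gauge 0.87 [174. 238.] 371 [ 0.738 -0.264  0.008] zmax [0.001 0.025] [ 50. 145.] 31.0 [164. 170.  78.]
scene gauge 0.77 [210. 204.] 227 [ 0.569 -0.31   0.008] zmax [0.004 0.025] [152.  29.] 13.0 [ 95. 107. 123.]
scene gauge 0.75 [337. 272.] 423 [0.516 0.194 0.008] zmax [0.003 0.026] [158.  32.] 64.0 [162. 169.  72.]
scene gauge 0
[... 411 characters left out ...]
1. 72.]
wrist gauge 0.74 [320. 366.] 726 [ 0.593 -0.302  0.007] zmax [0.001 0.026] [329. 119.] 87.0 [100. 114. 133.]
wrist gauge 0.74 [508. 198.] 2633 [ 0.813 -0.033  0.007] zmax [0.003 0.025] [149.  33.] 68.0 [186. 200.  11.]
wrist thick_gauge 0.3 [329. 368.] 681 [ 0.597 -0.302  0.007] zmax [0.002 0.025] [329. 124.] 87.0 [100. 115. 135.]
bedmid scene [[ 0.54058387 -0.01465937  0.04      ]] side [[ 0.54379005 -0.01695217  0.04      ]] wrist [[ 0.54774602 -0.02592711  0.04      ]]
bar [[ 0.4424566  -0.01561024  0.178     ]] [[ 0.44244565 -0.00470925  0.178     ]] [[ 0.44789628 -0.01257413  0.178     ]]
handle [[ 0.6003007  -0.30516863  0.012     ]] tip? [[ 0.48694781 -0.32962583  0.003     ]]
```

View pics/crop1.png

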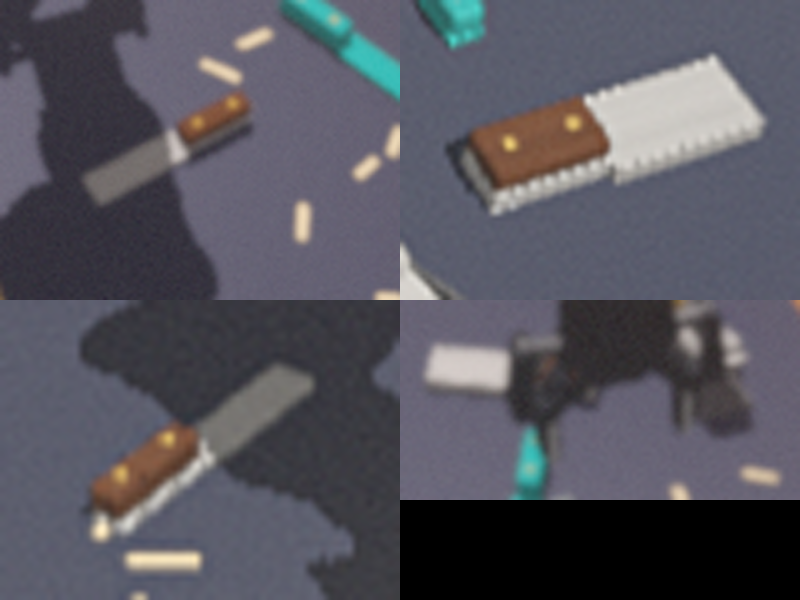

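```bash
python3 - <<'E'
from h import *
D={n:pickle.load(open(n+'0.pkl','rb')) for n in ['scene','side','wrist']}
g=np.mgrid[0:420,0:560]; px=np.c_[g[1].ravel(),g[0].ravel()]
for n,s in D.items():
    P,d=pts(s,px); ok=(d>0)&(np.abs(P[:,0]-.54)<.25)&(np.abs(P[:,1])<.13)
    col=s['img'].reshape(-1,3)
    bed=ok&(np.abs(P[:,2]-.04)<.004)&(P[:,0]>.5)
    white=bed&(col.min(1)>150)&(P[:,0]>.52)
    for nm,m in [('base',bed),('white',white)]:
        Q=P[m]; r=cv2.minAreaRect((Q[:,:2]*1000).astype(np.float32)); print(n,nm,len(Q),np.round(r[0]),np.round(r[1]),round(r[2],2),'z',np.median(Q[:,2]).round(4))
    bar=ok&(P[:,2]>.155)&(P[:,2]<.21)&(col.max(1)<110)&(P[:,0]<.5)&(P[:,0]>.38)&(np.abs(P[:,1])<.06)
    Q=P[bar]
    c=Q.mean(0); U,S,V=np.linalg.svd(Q-c,full_matrices=False); print(n,'bar',len(Q),c.round(4),Q.min(0).round(3),Q.max(0).round(3),V[0].round(3),(S/np.sqrt(len(Q))).round(4))
cv2.imwrite('pics/cropw.png',cv2.resize(D['wrist']['img'][100:320,100:460],(800,489),interpolation=cv2.INTER_CUBIC))
E
```

```text
scene base 1554 [593. -25.] [149. 203.] 83.84 z 0.0405
scene white 1427 [608. -18.] [142. 178.] 87.83 z 0.0404
scene bar 110 [ 0.4567 -0.0072  0.1788] [ 0.416 -0.027  0.156] [0.484 0.009 0.206] [-0.764  0.384 -0.519] [0.0222 0.0069 0.0031]
side base 1254 [607. -45.] [154. 177.] 73.57 z 0.0394
side white 1149 [616. -32.] [134. 153.] 83.16 z 0.0394
side bar 157 [ 0.4478 -0.0173  0.181 ] [ 0.413 -0.031  0.155] [0.481 0.001 0.203] [-0.821  0.324 -0.471] [0.0217 0.0076 0.0027]
wrist base 12215 [592. -28.] [148. 204.] 82.65 z 0.0411
wrist white 12026 [610. -18.] [178. 148.] 0.6 z 0.0411
wrist bar 2153 [ 0.4574 -0.0079  0.1831] [ 0.413 -0.028  0.156] [0.484 0.009 0.207] [ 0.778 -0.371  0.507] [0.0217 0.0081 0.0032]
```

View pics/cropw.png

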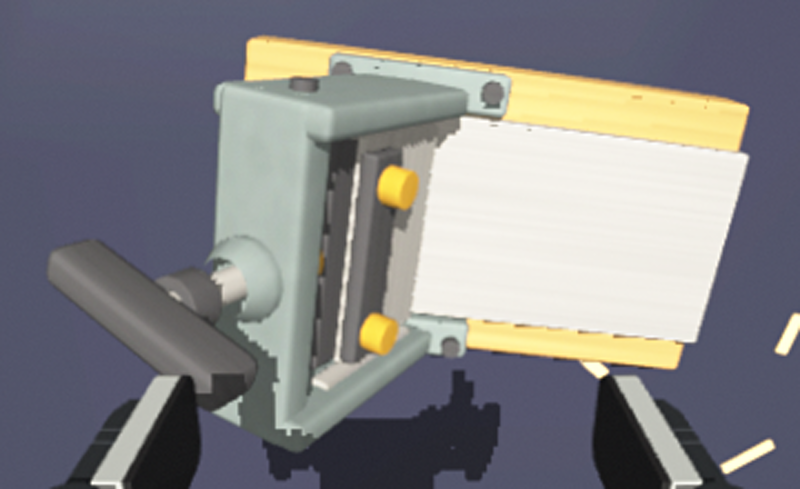

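```bash
python3 - <<'E'
from h import *
D={n:pickle.load(open(n+'0.pkl','rb')) for n in ['scene','side','wrist']}
w=D['wrist']
B=onplane(w,[[436.6,169.3],[412.7,253.9]],.04);print('bedcorners',B.round(4),np.linalg.norm(B[0]-B[1]))
M=onplane(w,[[436.6,146.8],[407,265.6],[211,117]],.036);print('maple',M.round(4))
v=B[0]-B[1]; print('yaw bed',np.degrees(np.arctan2(-v[0],v[1]))); v=M[0]-M[1];print(np.degrees(np.arctan2(-v[0],v[1])),np.linalg.norm(v)); v=M[0]-M[2];print(np.degrees(np.arctan2(v[1],v[0])),np.linalg.norm(v))
# maple (yellow) points per cam
g=np.mgrid[0:420,0:560]; px=np.c_[g[1].ravel(),g[0].ravel()]
allm=[]
for n,s in D.items():
    P,d=pts(s,px); c=s['img'].reshape(-1,3).astype(int)
    # base footprint: anything z .02-.045 and within region
    ok=(d>0)&(P[:,2]>.032)&(P[:,2]<.045)&(P[:,0]>.42)&(P[:,0]<.75)&(np.abs(P[:,1]+.02)<.11)
    m=ok&(c[:,2]-c[:,0]>40)
    print(n,'maple z',np.median(P[m,2]).round(4),m.sum())
    h=cv2.convexHull((P[ok][:,:2]*1000).astype(np.float32))
    r=cv2.minAreaRect(h);print(np.round(r[0]),np.round(r[1]),r[2],cv2.boxPoints(r).round(0).tolist())
E
```

```text
bedcorners [[ 0.6993  0.0107  0.04  ]
 [ 0.6869 -0.0926  0.04  ]] 0.10402115602696604
maple [[ 0.6975  0.0347  0.036 ]
 [ 0.684  -0.1108  0.036 ]
 [ 0.456   0.0647  0.036 ]]
yaw bed -6.826843445842634
-5.2843995115055 0.14607400449927285
-7.0885324960905605 0.24339234254459752
scene maple z 0.0327 72
[569. -23.] [149. 251.] 83.01832580566406 [[435.0, -82.0], [685.0, -112.0], [703.0, 35.0], [454.0, 66.0]]
side maple z 0.0328 57
[569. -28.] [152. 252.] 84.03563690185547 [[435.0, -90.0], [686.0, -117.0], [702.0, 34.0], [451.0, 60.0]]
wrist maple z 0.0324 367
[570. -25.] [148. 248.] 82.72518157958984 [[438.0, -83.0], [684.0, -114.0], [702.0, 32.0], [456.0, 64.0]]
```

Call:
carry_out(
  targets=[
    {"linear": [-38, 9, 4], "angular": [0, 0, 0], "fingers": 1},
    {"linear": [-38, 9, 4], "angular": [0, 0, 0], "fingers": 1},
    {"linear": [-38, 9, 4], "angular": [0, 0, 0], "fingers": 1},
    {"linear": [-38, 9, 4], "angular": [0, 0, 0], "fingers": 1},
    {"linear": [-38, 9, 4], "angular": [0, 0, 0], "fingers": 1},
    {"linear": [-38, 9, 4], "angular": [0, 0, 0], "fingers": 1},
    {"linear": [-38, 9, 3], "angular": [0, 0, 0], "fingers": 1},
    {"linear": [-38, 9, 3], "angular": [0, 0, 0], "fingers": 1},
  ],
)

```text
time_s: 2.77
tool_pos: [0.5971, -0.306, 0.201]
eef_rot: [-2.222, -2.221, -0.0]
force: [0.5, -0.2, 0.6]
grip_width: 0.999
```

Call:
carry_out(
  targets=[
    {"linear": [0, 0, 0], "angular": [0, 0, -1], "fingers": 1},
    {"linear": [0, 0, 0], "angular": [0, 0, -1], "fingers": 1},
    {"linear": [0, 0, 0], "angular": [0, 0, -1], "fingers": 1},
    {"linear": [0, 0, 0], "angular": [0, 0, -1], "fingers": 1},
    {"linear": [0, 0, 0], "angular": [0, 0, -1], "fingers": 1},
    {"linear": [0, 0, 0], "angular": [0, 0, -1], "fingers": 1},
    {"linear": [0, 0, 0], "angular": [0, 0, -1], "fingers": 1},
    {"linear": [0, 0, 0], "angular": [0, 0, -1], "fingers": 1},
    {"linear": [0, 0, 0], "angular": [0, 0, -1], "fingers": 1},
    {"linear": [0, 0, 0], "angular": [0, 0, -1], "fingers": 1},
    {"linear": [0, 0, 0], "angular": [0, 0, -1], "fingers": 1},
    {"linear": [0, 0, 0], "angular": [0, 0, -1], "fingers": 1},
    {"linear": [0, 0, 0], "angular": [0, 0, -1], "fingers": 1},
    {"linear": [0, 0, 0], "angular": [0, 0, -1], "fingers": 1},
    {"linear": [0, 0, 0], "angular": [0, 0, -1], "fingers": 1},
    {"linear": [0, 0, 0], "angular": [0, 0, -1], "fingers": 1},
    {"linear": [0, 0, 0], "angular": [0, 0, -1], "fingers": 1},
  ],
)

```text
time_s: 4.18
tool_pos: [0.597, -0.304, 0.2011]
eef_rot: [0.336, -3.123, -0.0]
force: [-0.5, -0.3, 0.0]
grip_width: 0.999
```

```bash
cat >> h.py <<'E'
def tool():
    o=robot.observe(); return np.array(o['tool_pos']),Rn.from_rotvec(o['eef_rot']),o
def plan(pos,R=None):
    p,r,o=tool()
    d=np.array(pos)-p
    print('now',p.round(4),'world d mm',(d*1e3).round(1),'tool d mm',(r.inv().apply(d)*1e3).round(1))
    if R is not None:
        q=(r.inv()*R).as_rotvec(); print('rot (6deg units, tool)',(np.degrees(q)/6).round(2),' then tool d in new frame',(R.inv().apply(d)*1e3).round(1))
    print('j',np.round(o['joint_pos'],2),'F',np.round(o['force'],2))
E
python3 - <<'E'
from h import *
s=snap('wrist','w1.png'); pickle.dump(s,open('w1.pkl','wb'))
o=robot.observe();print(np.round(o['joint_pos'],3))
g=np.mgrid[0:420,0:560]; px=np.c_[g[1].ravel(),g[0].ravel()]
P,d=pts(s,px); ok=(d>0)&(P[:,0]>.43)&(P[:,0]<.69)&(np.abs(P[:,1]+.32)<.06)
for nm,lo,hi in [('all',.003,.03),('handle',.018,.03),('blade',.003,.010)]:
    m=ok&(P[:,2]>lo)&(P[:,2]<hi); r=cv2.minAreaRect((P[m][:,:2]*1000).astype(np.float32)); print(nm,m.sum(),np.round(r[0],1),np.round(r[1],1),r[2],np.median(P[m,2]).round(4))
print(robot.place_of('wrist','gauge_handle')[:2],robot.place_of('wrist','gauge_tip')[:2])
E
```

```text
[-0.471  0.41   0.266  1.427 -0.    -0.69 ]
all 3754 [ 559.9 -320. ] [259.7 119.5] 0.15338614583015442 0.0073
handle 1128 [ 597.2 -309.5] [63.4 19.8] 11.450936317443848 0.0247
blade 2608 [ 559.9 -320. ] [259.7 119.5] 0.15338614583015442 0.0067
[{'point': [269.8, 178.1], 'confidence': 0.57}, {'point': [305.5, 286.0], 'confidence': 0.57}] [{'point': [275.3, 61.9], 'confidence': 0.86}, {'point': [217.0, 300.1], 'confidence': 0.83}]
```

View pics/w1.png

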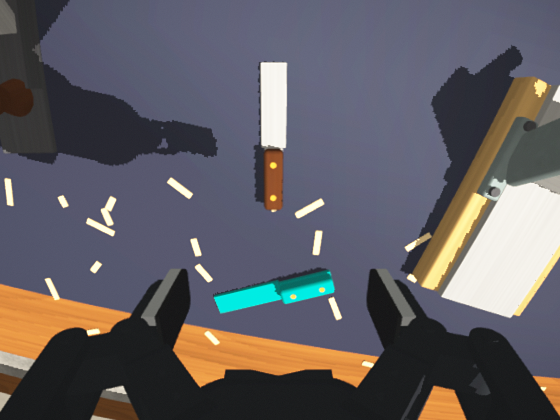

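```bash
python3 - <<'E'
from h import *
plan([.5899,-.3110,.060]); plan([.5899,-.3110,.002])
E
```

```text
now [ 0.597  -0.304   0.2012] world d mm [  -7.1   -7.  -141.2] tool d mm [  8.4  -5.4 141.2]
j [-0.47  0.41  0.27  1.43 -0.   -0.68] F [ 0.92  0.16 -0.19]
now [ 0.597  -0.304   0.2012] world d mm [  -7.1   -7.  -199.2] tool d mm [  8.3  -5.4 199.2]
j [-0.47  0.41  0.27  1.43 -0.   -0.68] F [ 0.92  0.16 -0.19]
```

Call:
carry_out(
  targets=[
    {"linear": [2, -1.5, 30], "angular": [0, 0, 0.14], "fingers": 0},
    {"linear": [2, -1.5, 30], "angular": [0, 0, 0], "fingers": 0},
    {"linear": [2, -1.4, 30], "angular": [0, 0, 0], "fingers": 0},
    {"linear": [2.3, -1, 30], "angular": [0, 0, 0], "fingers": 0},
    {"linear": [0, 0, 20], "angular": [0, 0, 0], "fingers": 0},
    {"linear": [0, 0, 10], "angular": [0, 0, 0], "fingers": 0},
    {"linear": [0, 0, 0], "angular": [0, 0, 0], "fingers": 0},
  ],
)

```text
time_s: 4.92
tool_pos: [0.5884, -0.3102, 0.0485]
eef_rot: [0.302, -3.123, -0.004]
force: [0.6, 0.0, 0.4]
grip_width: 0.501
```

```bash
python3 - <<'E'
from h import *
plan([.5899,-.3110,.002])
s=snap('wrist','w2.png')
E
```

```text
now [ 0.5884 -0.3102  0.0485] world d mm [  1.5  -0.8 -46.5] tool d mm [-1.5 -1.2 46.5]
j [-0.49  0.44 -0.02  1.11 -0.   -0.68] F [0.62 0.03 0.37]
```

View pics/w2.png

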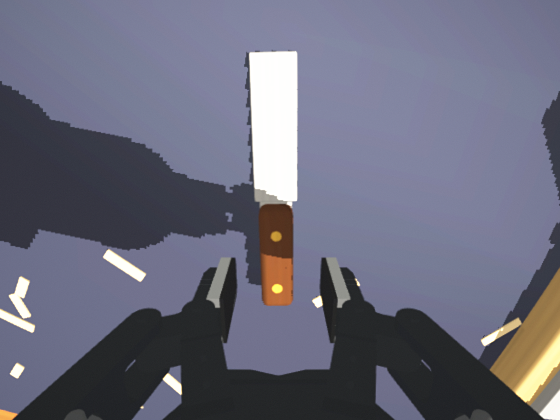

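Call:
carry_out(
  targets=[
    {"linear": [-0.5, -0.5, 16], "angular": [0, 0, 0], "fingers": 0},
    {"linear": [-0.5, -0.5, 14], "angular": [0, 0, 0], "fingers": 0},
    {"linear": [0, 0, 10], "angular": [0, 0, 0], "fingers": 0},
    {"linear": [0, 0, 6], "angular": [0, 0, 0], "fingers": 0},
    {"linear": [0, 0, 0], "angular": [0, 0, 0], "fingers": 0},
    {"linear": [0, 0, 0], "angular": [0, 0, 0], "fingers": -0.5},
    {"linear": [0, 0, 0], "angular": [0, 0, 0], "fingers": -1},
    {"linear": [0, 0, 0], "angular": [0, 0, 0], "fingers": -1},
    {"linear": [0, 0, 0], "angular": [0, 0, 0], "fingers": -1},
    {"linear": [0, 0, 0], "angular": [0, 0, 0], "fingers": -1},
    {"linear": [0, 0, 0], "angular": [0, 0, 0], "fingers": -1},
  ],
  grip_force=45,
)

```text
time_s: 5.88
tool_pos: [0.5918, -0.3121, 0.0066]
eef_rot: [-0.305, 3.125, -0.002]
force: [-0.2, 0.6, 6.5]
grip_width: 0.225
```

```bash
python3 - <<'E'
from h import *
plan([.5899,-.3110,.002])
s=snap('wrist','w3.png')
o=robot.observe();print(o['force'],o['ft_torque'],o['tool_pos'],o['grip_width'])
s=snap('side','s3.png');cv2.imwrite('pics/s3c.png',cv2.resize(s['img'][230:350,240:400],(800,600)))
E
```

```text
now [ 0.5918 -0.3121  0.0066] world d mm [-1.9  1.1 -4.6] tool d mm [1.7 1.5 4.6]
j [-0.49  0.47 -0.08  1.02  0.   -0.68] F [-0.18  0.59  6.54]
[0.2319114  0.50627952 5.75260856] [ 0.10638985  0.09959597 -0.06485742] [ 0.59185365 -0.31207135  0.00663685] 0.2231604179030328
```

View pics/w3.png

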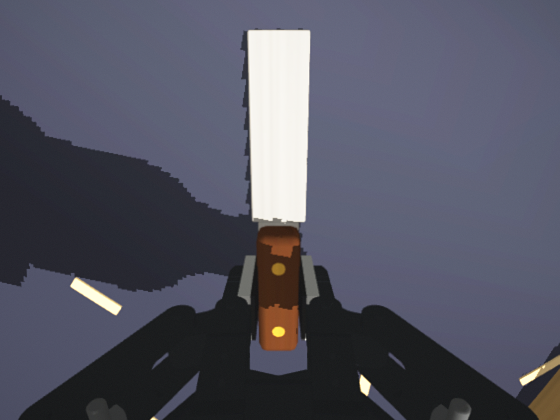

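View pics/s3c.png

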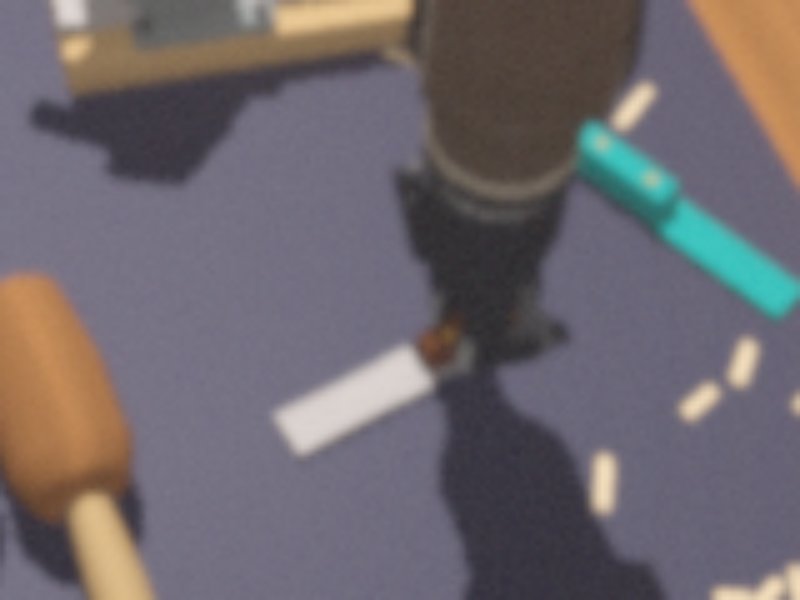

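Call:
carry_out(
  targets=[
    {"linear": [0, 0, -6], "angular": [0, 0, 0], "fingers": -1},
    {"linear": [0, 0, -14], "angular": [0, 0, 0], "fingers": -1},
    {"linear": [0, 0, -30], "angular": [0, 0, 0], "fingers": -1},
    {"linear": [0, 0, -35], "angular": [0, 0, 0], "fingers": -1},
    {"linear": [0, 0, -20], "angular": [0, 0, 1], "fingers": -1},
    {"linear": [0, 0, 0], "angular": [0, 0, 1], "fingers": -1},
    {"linear": [0, 0, 0], "angular": [0, 0, 1], "fingers": -1},
    {"linear": [0, 0, 0], "angular": [0, 0, 0.06], "fingers": -1},
    {"linear": [0, 0, 0], "angular": [0, 0, 0], "fingers": -1},
  ],
)

```text
time_s: 6.73
tool_pos: [0.5907, -0.3115, 0.1098]
eef_rot: [-0.193, -3.135, -0.001]
force: [0.4, -0.1, -2.2]
grip_width: 0.222
```

```bash
cat >> h.py <<'E'
YAW=-.1204; O=np.array([.5444,-.0223,0])
Rg=Rn.from_euler('z',YAW)
def G(x,y,z): return O+Rg.apply(np.array([x,y,z])/1e3)
Rgauge=Rn.from_matrix(np.c_[Rg.apply([-1,0,0]),Rg.apply([0,1,0]),[0,0,-1]])
E
python3 - <<'E'
from h import *
plan(G(158,0,106),Rgauge)
s=snap('wrist','w4.png')
E
```

```text
now [ 0.5907 -0.3115  0.1098] world d mm [110.6 270.2  -3.8] tool d mm [-76.5 281.8   3.9]
rot (6deg units, tool) [ 0.   -0.01 -0.03]  then tool d in new frame [-77.3 281.6   3.8]
j [-0.49  0.42  0.08  1.23 -0.   -0.36] F [ 0.35 -0.1  -2.18]
```

View pics/w4.png

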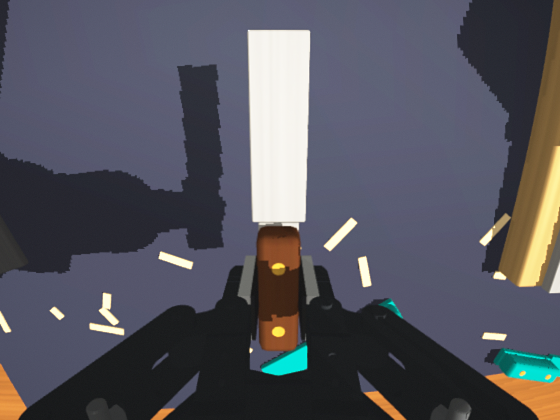

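Call:
carry_out(
  targets=[
    {"linear": [-25, 6, 0], "angular": [0, 0, 0], "fingers": -1},
    {"linear": [-26, 20, 0], "angular": [0, 0, 0], "fingers": -1},
    {"linear": [-26, 32, 0], "angular": [0, 0, 0], "fingers": -1},
    {"linear": [0, 36, 0], "angular": [0, 0, 0], "fingers": -1},
    {"linear": [0, 36, 0], "angular": [0, 0, 0], "fingers": -1},
    {"linear": [0, 36, 0], "angular": [0, 0, 0], "fingers": -1},
    {"linear": [0, 36, 0], "angular": [0, 0, 0], "fingers": -1},
    {"linear": [0, 36, 0], "angular": [0, 0, 0], "fingers": -1},
    {"linear": [0, 28, 0], "angular": [0, 0, 0], "fingers": -1},
    {"linear": [0, 16, 0], "angular": [0, 0, 0], "fingers": -1},
    {"linear": [0, 0, 0], "angular": [0, 0, 0], "fingers": -1},
  ],
)

```text
time_s: 7.7
tool_pos: [0.7029, -0.0379, 0.1096]
eef_rot: [-0.188, -3.135, -0.001]
force: [0.1, 0.2, -3.0]
grip_width: 0.221
```

```bash
python3 - <<'E'
from h import *
plan(G(138,0,49),Rgauge)
s=snap('wrist','w5.png');pickle.dump(s,open('w5.pkl','wb'))
q=snap('scene','c5.png');cv2.imwrite('pics/c5c.png',cv2.resize(q['img'][170:310,180:360],(771,600),interpolation=cv2.INTER_CUBIC));pickle.dump(q,open('c5.pkl','wb'))
E
```

```text
now [ 0.7029 -0.0379  0.1096] world d mm [-21.5  -0.9 -60.6] tool d mm [21.1 -3.5 60.7]
rot (6deg units, tool) [ 0.01 -0.01  0.01]  then tool d in new frame [21.2 -3.5 60.6]
j [-0.05  0.49  0.19  1.27  0.    0.07] F [ 0.08  0.22 -2.99]
```

View pics/w5.png

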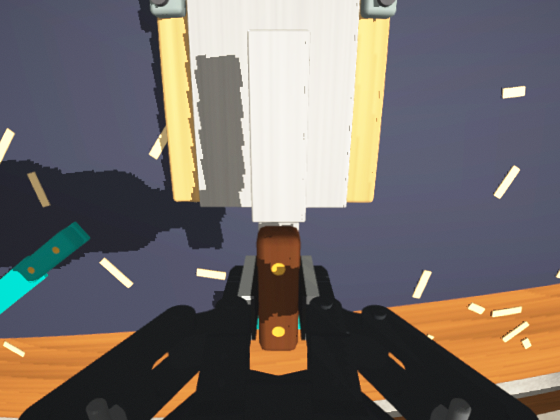

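View pics/c5c.png

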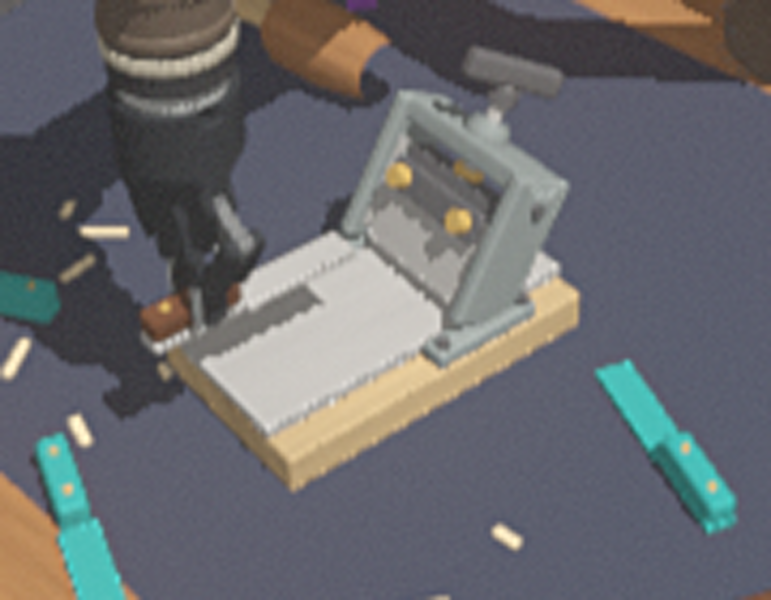

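Call:
carry_out(
  targets=[
    {"linear": [5, -1, 15], "angular": [0, 0, 0], "fingers": -1},
    {"linear": [5, -1, 15], "angular": [0, 0, 0], "fingers": -1},
    {"linear": [5, -1, 15], "angular": [0, 0, 0], "fingers": -1},
    {"linear": [5, -0.5, 10], "angular": [0, 0, 0], "fingers": -1},
    {"linear": [0, 0, 5], "angular": [0, 0, 0], "fingers": -1},
    {"linear": [0, 0, 2], "angular": [0, 0, 0], "fingers": -1},
    {"linear": [0, 0, 1], "angular": [0, 0, 0], "fingers": -1},
    {"linear": [0, 0, 0], "angular": [0, 0, 0], "fingers": -1},
    {"linear": [0, 0, 0], "angular": [0, 0, 0], "fingers": -1},
  ],
)

```text
time_s: 8.55
tool_pos: [0.6833, -0.0429, 0.0481]
eef_rot: [0.198, 3.134, -0.0]
force: [1.2, 0.4, -2.4]
grip_width: 0.221
```

```bash
python3 - <<'E'
from h import *
plan(G(92,0,46.6),Rgauge)
s=snap('wrist','w6.png');pickle.dump(s,open('w6.pkl','wb'))
E
```

```text
now [ 0.6833 -0.0429  0.0481] world d mm [-47.6   9.6  -1.5] tool d mm [48.4  3.5  1.5]
rot (6deg units, tool) [ 0.    0.01 -0.05]  then tool d in new frame [48.4  3.8  1.5]
j [-0.06  0.47  0.03  1.12 -0.    0.06] F [ 1.17  0.4  -2.39]
```

View pics/w6.png

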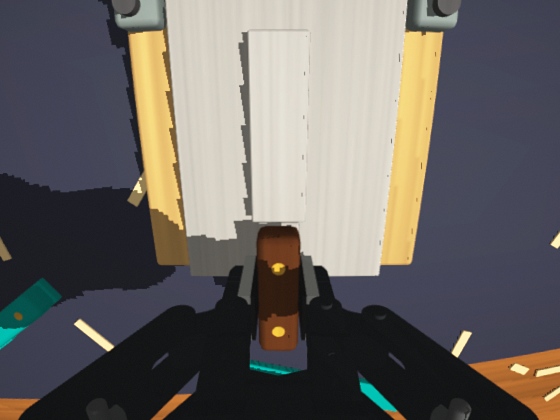

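Call:
carry_out(
  targets=[
    {"linear": [0, 1.2, 1], "angular": [0, 0, 0], "fingers": -1},
    {"linear": [0, 1.2, 0.8], "angular": [0, 0, 0], "fingers": -1},
    {"linear": [0, 1.2, 0.4], "angular": [0, 0, 0], "fingers": -1},
    {"linear": [0, 0, 0], "angular": [0, 0, 0], "fingers": -1},
    {"linear": [0, 0, 0], "angular": [0, 0, 0], "fingers": -1},
  ],
)

```text
time_s: 9.02
tool_pos: [0.684, -0.0392, 0.0466]
eef_rot: [0.197, 3.133, -0.001]
force: [-0.5, -1.9, 5.8]
grip_width: 0.221
```

Call:
carry_out(
  targets=[
    {"linear": [2, 0, -1.2], "angular": [0, 0, 0], "fingers": -1},
    {"linear": [4, 0, 0], "angular": [0, 0, 0], "fingers": -1},
    {"linear": [4, 0, 0], "angular": [0, 0, 0], "fingers": -1},
    {"linear": [4, 0, 0], "angular": [0, 0, 0], "fingers": -1},
    {"linear": [4, 0, 0], "angular": [0, 0, 0], "fingers": -1},
    {"linear": [4, 0, 0], "angular": [0, 0, 0], "fingers": -1},
    {"linear": [4, 0, 0], "angular": [0, 0, 0], "fingers": -1},
    {"linear": [0, 0, 0], "angular": [0, 0, 0], "fingers": -1},
  ],
)

```text
time_s: 9.68
tool_pos: [0.6563, -0.0355, 0.0466]
eef_rot: [-0.197, -3.135, -0.0]
force: [-0.8, 0.5, 5.5]
grip_width: 0.223
```

```bash
python3 - <<'E'
from h import *
plan(G(92,0,46.6),Rgauge)
s=snap('wrist','w7.png');pickle.dump(s,open('w7.pkl','wb'))
q=snap('scene');cv2.imwrite('pics/c7c.png',cv2.resize(q['img'][170:310,180:360],(771,600),interpolation=cv2.INTER_CUBIC))
E
```

```text
now [ 0.6563 -0.0355  0.0466] world d mm [-20.5   2.2  -0. ] tool d mm [20.6 -0.4  0. ]
rot (6deg units, tool) [ 0.   -0.   -0.05]  then tool d in new frame [20.7 -0.3  0. ]
j [-0.05  0.43 -0.05  1.09  0.    0.07] F [-0.81  0.54  5.52]
```

View pics/w7.png

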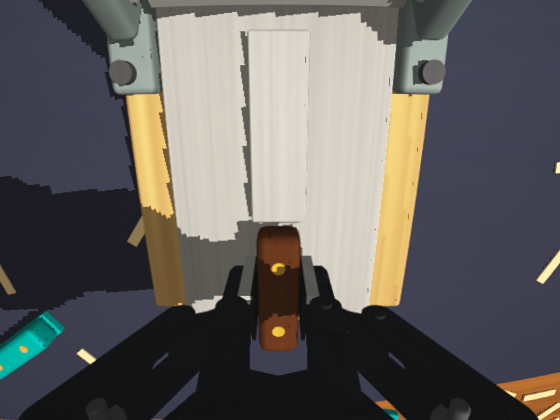

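View pics/c7c.png

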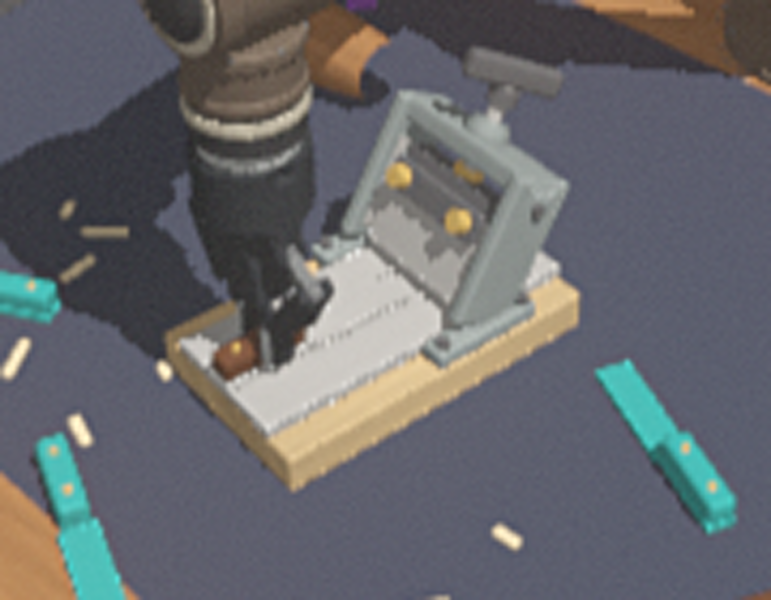

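```bash
python3 - <<'E'
from h import *
s=pickle.load(open('w7.pkl','rb'))
def gf(X): return Rg.inv().apply(X-O)*1e3
print(gf(onplane(s,[[249,30],[309,30],[279,30]],.046)).round(1))
cv2.imwrite('pics/w7t.png',cv2.resize(s['img'][0:60,140:420],(800,171*1),interpolation=cv2.INTER_NEAREST))
P,d=pts(s,np.array([[c,r] for c in (200,230,330,360) for r in range(0,40,3)]))
print(np.c_[[[c,r] for c in (200,230,330,360) for r in range(0,40,3)],gf(P)].round(1))
print(robot.place_of('wrist','scraper'),robot.place_of('wrist','gauge_tip'))
E
```

```text
[[  1.9 -11.4  46. ]
 [  2.   13.4  46. ]
 [  2.    1.   46. ]]
[[ 2.00e+02  0.00e+00 -7.00e+00 -2.87e+01  5.67e+01]
 [ 2.00e+02  3.00e+00 -6.60e+00 -2.93e+01  5.42e+01]
 [ 2.00e+02  6.00e+00 -9.10e+00 -3.24e+01  4.02e+01]
 [ 2.00e+02  9.00e+00 -8.00e+00 -3.25e+01  4.00e+01]
 [ 2.00e+02  1.20e+01 -6.50e+00 -3.23e+01  4.14e+01]
 [ 2.00e+02  1.50e+01 -5.50e+00 -3.26e+01  4.03e+01]
 [ 2.00e+02  1.80e+01 -4.20e+00 -3.25e+01  4.12e+01]
 [ 2.00e+02  2.10e+01 -2.90e+00 -3.25e+01  4.14e+01]
 [ 2.00e+02  2.40e+01 -1.70e+00 -3.25e+01  4.18e+01]
 [ 2.00e+02  2.70e+01 -7.00e-01 -3.28e+01  4.08e+01]
 [ 2.00e+02  3.00e+01  7.00e-01 -3.27e+01  4.17e+01]
 [ 2.00e+02  3.30e+01  1.70e+00 -3.30e+01  4.06e+01]
 [ 2.00e+02  3.60e+01  2.90e+00 -3.30e+01  4.09e+01]
 [ 2.00e+02  3.90e+01  4.30e+00 -3.29e+01  4.16e+01]
 [ 2.30e+02  0.00e+00 -6.60e+00 -1.73e+01  5.70e+01]
 [ 2.30e+02  3.00e+00 -6.40e+00 -1.78e+01  5.39e+01]
 [ 2.30e+02  6.00e+00 -8.70e+00 -1.96e+01  4.04e+01]
 [ 2.30e+02  9.00e+00 -7.20e+00 -1.95e+01  4.19e+01]
 [ 2.30e+02  1.20e+01 -6.00e+00 -1.95e+01  4.21e+01]
 [ 2.30e+02  1.50e+01 -5.30e+
[... 1372 characters left out ...]
7.40e+00  3.53e+01  4.11e+01]
 [ 3.60e+02  1.20e+01 -6.00e+00  3.52e+01  4.17e+01]
 [ 3.60e+02  1.50e+01 -5.20e+00  3.55e+01  4.04e+01]
 [ 3.60e+02  1.80e+01 -4.00e+00  3.56e+01  4.05e+01]
 [ 3.60e+02  2.10e+01 -2.80e+00  3.56e+01  4.06e+01]
 [ 3.60e+02  2.40e+01 -1.40e+00  3.55e+01  4.14e+01]
 [ 3.60e+02  2.70e+01 -4.00e-01  3.58e+01  4.03e+01]
 [ 3.60e+02  3.00e+01  7.00e-01  3.59e+01  4.00e+01]
 [ 3.60e+02  3.30e+01  2.00e+00  3.60e+01  4.02e+01]
 [ 3.60e+02  3.60e+01  3.60e+00  3.55e+01  4.25e+01]
 [ 3.60e+02  3.90e+01  4.70e+00  3.57e+01  4.19e+01]]
[{'point': [281.2, 9.7], 'confidence': 0.67}, {'point': [279.5, 197.9], 'confidence': 0.32}] [{'point': [279.0, 34.2], 'confidence': 0.92}]
```

View pics/w7t.png

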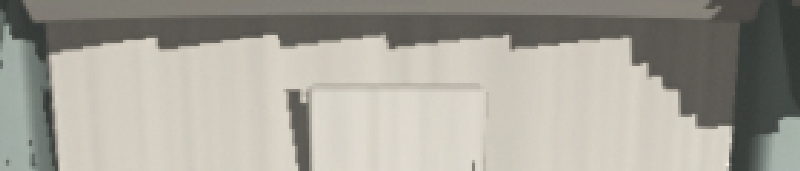

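Call:
carry_out(
  targets=[
    {"linear": [3, -0.2, 0], "angular": [0, 0, 0], "fingers": -1},
    {"linear": [3, -0.2, 0], "angular": [0, 0, 0], "fingers": -1},
    {"linear": [3, 0, 0], "angular": [0, 0, 0], "fingers": -1},
    {"linear": [3, 0, 0], "angular": [0, 0, 0], "fingers": -1},
    {"linear": [3, 0, 0], "angular": [0, 0, 0], "fingers": -1},
    {"linear": [3, 0, 0], "angular": [0, 0, 0], "fingers": -1},
    {"linear": [3, 0, 0], "angular": [0, 0, 0], "fingers": -1},
    {"linear": [0.5, 0, 0], "angular": [0, 0, 0], "fingers": -1},
    {"linear": [0, 0, 0], "angular": [0, 0, 0], "fingers": -1},
  ],
)

```text
time_s: 10.63
tool_pos: [0.6355, -0.0334, 0.0466]
eef_rot: [0.197, 3.135, -0.0]
force: [0.8, -0.8, 5.9]
grip_width: 0.218
```

```bash
python3 - <<'E'
from h import *
plan(G(92,0,46.6),Rgauge)
s=snap('wrist','w8.png');pickle.dump(s,open('w8.pkl','wb'))
E
```

```text
now [ 0.6355 -0.0334  0.0466] world d mm [ 0.2  0.  -0. ] tool d mm [-0.2  0.1  0. ]
rot (6deg units, tool) [-0.    0.   -0.05]  then tool d in new frame [-0.2  0.1  0. ]
j [-0.05  0.39 -0.11  1.07 -0.    0.07] F [ 0.77 -0.77  5.94]
```

View pics/w8.png

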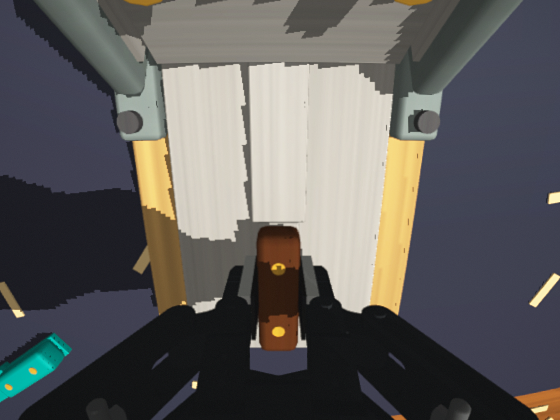

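Call:
carry_out(
  targets=[
    {"linear": [0, 0, -2.5], "angular": [0, 0, 0], "fingers": -1},
    {"linear": [0, 0, 0], "angular": [0, 0, 0], "fingers": -0.4},
    {"linear": [0, 0, 0], "angular": [0, 0, 0], "fingers": -0.2},
    {"linear": [0, 0, 0], "angular": [0, 0, 0], "fingers": 0},
    {"linear": [0, 0, 0], "angular": [0, 0, 0], "fingers": 0},
    {"linear": [0, 0, -8], "angular": [0, 0, 0], "fingers": 0},
    {"linear": [0, 0, -20], "angular": [0, 0, 0], "fingers": 0},
    {"linear": [0, 0, -30], "angular": [0, 0, 0], "fingers": 0},
    {"linear": [0, 0, -40], "angular": [0, 0, 0], "fingers": 0},
    {"linear": [0, 0, -40], "angular": [0, 0, 0], "fingers": 0},
    {"linear": [0, 0, -40], "angular": [0, 0, 0], "fingers": 0},
    {"linear": [0, 0, -10], "angular": [0, 0, 0], "fingers": 0},
    {"linear": [0, 0, 0], "angular": [0, 0, 0], "fingers": 0},
  ],
)

```text
time_s: 11.77
tool_pos: [0.6374, -0.0335, 0.2422]
eef_rot: [0.197, 3.127, 0.0]
force: [0.5, -0.0, -0.4]
grip_width: 0.498
```

```bash
cat >> h.py <<'E'
def gf(X): return Rg.inv().apply(np.atleast_2d(X)-O)*1e3
ZT=Rg.apply([-.5,0,np.sqrt(.75)])   # screw axis up
E1=Rg.apply([np.sqrt(.75),0,.5]); EY=Rg.apply([0,1,0])
BAR=G(-96,0,178)
def Rbar(psi):
    """tool z down screw; tool y (jaw) at angle psi (rad) from E1 towards EY"""
    y=np.cos(psi)*E1+np.sin(psi)*EY; z=-ZT; x=np.cross(y,z)
    return Rn.from_matrix(np.c_[x,y,z])
E
python3 - <<'E'
from h import *
s=snap('wrist','w9.png');pickle.dump(s,open('w9.pkl','wb'))
g=np.mgrid[0:420,0:560]; px=np.c_[g[1].ravel(),g[0].ravel()]
P,d=pts(s,px); c=s['img'].reshape(-1,3)
Q=P-BAR; m=(d>0)&(np.abs(Q@ZT)<.02)&(np.linalg.norm(Q,axis=1)<.05)
a=(Q[m]@E1*1e3);b=(Q[m]@EY*1e3);h=Q[m]@ZT*1e3
print(m.sum(), h.min(),h.max())
r=cv2.minAreaRect(np.c_[a,b].astype(np.float32));print(r)
print('gauge',gf(P[(d>0)&(P[:,2]>.055)&(P[:,2]<.07)&(P[:,0]>.58)&(P[:,0]<.72)&(np.abs(P[:,1]+.03)<.03)]).mean(0))
for psi in (np.radians(74),np.radians(74-180)):
    plan(BAR+.10*ZT,Rbar(psi))
E
```

```text
Traceback (most recent call last):
ValueError: zero-size array to reduction operation minimum which has no identity
```

View pics/w9.png

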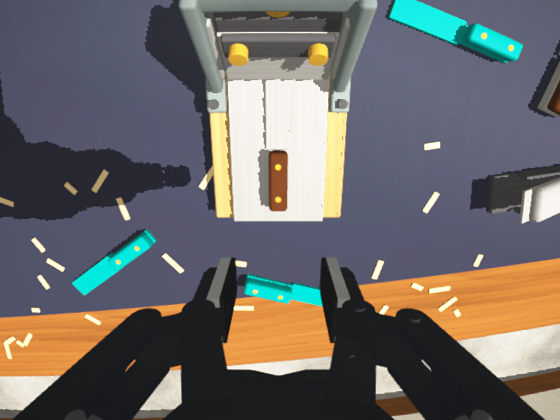

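```bash
python3 - <<'E'
from h import *
print(BAR+.1*ZT)
for psi in (np.radians(74),np.radians(74-180)):
    plan(BAR+.10*ZT,Rbar(psi)); print(Rbar(psi).as_euler('zyx',degrees=True))
print('y axis now',tool()[1].apply([0,1,0]),Rbar(np.radians(74)).apply([0,1,0]))
E
```

```text
[ 0.39945694 -0.00476404  0.26460254]
now [ 0.6367 -0.0335  0.2392] world d mm [-237.3   28.7   25.4] tool d mm [238.9  -1.2 -26.5]
rot (6deg units, tool) [-0.7  -4.92  2.56]  then tool d in new frame [ 186.7  -53.5 -141.5]
j [-0.05  0.34  0.25  1.48  0.    0.07] F [ 0.84  0.3  -0.71]
[-156.04715623   29.76081249  176.03316601]
now [ 0.6367 -0.0335  0.2392] world d mm [-237.3   28.7   25.4] tool d mm [238.9  -1.2 -26.5]
rot (6deg units, tool) [  7.04  -1.   -26.54]  then tool d in new frame [-186.7   53.5 -141.5]
j [-0.05  0.34  0.25  1.48  0.    0.07] F [ 0.84  0.3  -0.71]
[ 23.95284377  29.76081249 176.03316601]
y axis now [1.25369231e-01 9.92110098e-01 3.29547770e-04] [0.35243735 0.92563164 0.13781868]
```

Call:
carry_out(
  targets=[
    {"linear": [15, 0, -30], "angular": [0, 0, 0], "fingers": 0},
    {"linear": [35, 0, -30], "angular": [0, 0, 0], "fingers": 0},
    {"linear": [35, 0, 0], "angular": [0, 0, 0], "fingers": 0},
    {"linear": [35, 0, 0], "angular": [0, 0, 0], "fingers": 0},
    {"linear": [35, 0, 0], "angular": [0, 0, 0], "fingers": 0},
    {"linear": [35, 0, 0], "angular": [0, 0, 0], "fingers": 0},
    {"linear": [35, 0, 0], "angular": [0, 0, 0], "fingers": 0},
    {"linear": [35, 0, 0], "angular": [0, 0, 0], "fingers": 0},
    {"linear": [0, 0, 0], "angular": [0, -1, 0], "fingers": 0},
    {"linear": [0, 0, 0], "angular": [0, -1, 0], "fingers": 0},
    {"linear": [0, 0, 0], "angular": [0, -1, 0], "fingers": 0},
    {"linear": [0, 0, 0], "angular": [0, -1, 0], "fingers": 0},
    {"linear": [0, 0, 0], "angular": [0, -1, 0], "fingers": 0},
    {"linear": [0, 0, 0], "angular": [0, 0, 0], "fingers": 0},
    {"linear": [0, 0, 0], "angular": [0, 0, 0], "fingers": 0},
  ],
)

```text
time_s: 13.07
tool_pos: [0.3792, -0.0011, 0.2921]
eef_rot: [0.163, 2.616, -0.044]
force: [-0.3, 0.6, 0.7]
grip_width: 0.5
```

```bash
cat > barfit.py <<'E'
from h import *
def fit(s):
    g=np.mgrid[0:420,0:560]; px=np.c_[g[1].ravel(),g[0].ravel()]
    P,d=pts(s,px); Q=P-BAR; h=Q@ZT*1e3; a=Q@E1*1e3; b=Q@EY*1e3
    m=(d>0)&(np.abs(h)<16)&(np.hypot(a,b)<46)
    print('n',m.sum(),'h pct',np.percentile(h[m],[2,50,90,98]).round(1))
    t=m&(h>np.percentile(h[m],90)-4)
    r=cv2.minAreaRect(np.c_[a[t],b[t]].astype(np.float32)); print('top rect (E1,EY)',np.round(r[0],1),np.round(r[1],1),round(r[2],1))
    X=np.c_[a[t],b[t]]; c=X.mean(0); V=np.linalg.svd(X-c,full_matrices=False)[2][0]; print('mean',c.round(1),'dir deg',np.degrees(np.arctan2(V[1],V[0])).round(1))
E
python3 - <<'E'
from barfit import *
s=snap('wrist','w10.png');pickle.dump(s,open('w10.pkl','wb'))
fit(s); plan(BAR+.12*ZT,Rbar(np.radians(90)))
E
```

```text
n 1411 h pct [-8.8 10.9 12.1 12.6]
top rect (E1,EY) [-0.   0.8] [14.  76.7] 75.7
mean [-1.3  1. ] dir deg -13.7
now [ 0.3806 -0.0012  0.2932] world d mm [  8.9  -2.4 -11.2] tool d mm [-2.4 -1.3 14.3]
rot (6deg units, tool) [-0.02 -0.02 -0.04]  then tool d in new frame [-2.3 -1.3 14.3]
j [ 0.07 -0.57 -0.55  1.08 -0.1   0.17] F [ 1.17  0.12 -0.06]
```

View pics/w10.png

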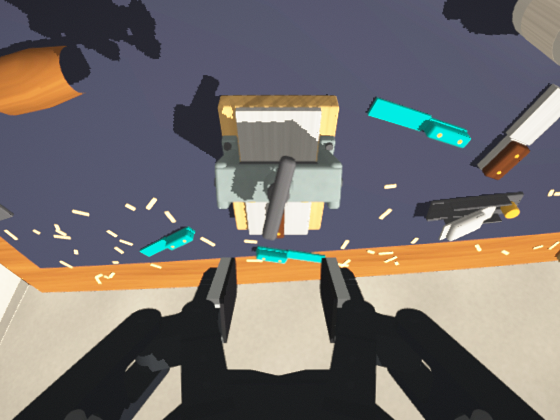

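Call:
carry_out(
  targets=[
    {"linear": [-2, -1, 5], "angular": [0, 0, -1], "fingers": 0},
    {"linear": [0, 0, 0], "angular": [0, 0, -1], "fingers": 0},
    {"linear": [0, 0, 0], "angular": [0, 0, -1], "fingers": 0},
    {"linear": [0, 0, 0], "angular": [0, 0, -1], "fingers": 0},
    {"linear": [0, 0, 0], "angular": [0, 0, -1], "fingers": 0},
    {"linear": [0, 0, 0], "angular": [0, 0, -1], "fingers": 0},
    {"linear": [0, 0, 0], "angular": [0, 0, -1], "fingers": 0},
    {"linear": [0, 0, 0], "angular": [0, 0, -1], "fingers": 0},
    {"linear": [0, 0, 0], "angular": [0, 0, -1], "fingers": 0},
    {"linear": [0, 0, 0], "angular": [0, 0, -1], "fingers": 0},
    {"linear": [0, 0, 0], "angular": [0, 0, -1], "fingers": 0},
    {"linear": [0, 0, 0], "angular": [0, 0, -1], "fingers": 0},
    {"linear": [0, 0, 0], "angular": [0, 0, -1], "fingers": 0},
    {"linear": [0, 0, 0], "angular": [0, 0, -1], "fingers": 0},
    {"linear": [0, 0, 0], "angular": [0, 0, -1], "fingers": 0},
  ],
)

```text
time_s: 14.37
tool_pos: [0.3869, -0.0029, 0.2904]
eef_rot: [-1.822, 2.056, -0.549]
force: [-0.1, 1.5, 0.8]
grip_width: 0.5
```

Call:
carry_out(
  targets=[
    {"linear": [0, 0, 0], "angular": [0, 0, -1], "fingers": 0},
    {"linear": [0, 0, 0], "angular": [0, 0, -1], "fingers": 0},
    {"linear": [0, 0, 0], "angular": [0, 0, -1], "fingers": 0},
    {"linear": [0, 0, 0], "angular": [0, 0, -1], "fingers": 0},
    {"linear": [0, 0, 0], "angular": [0, 0, -1], "fingers": 0},
    {"linear": [0, 0, 0], "angular": [0, 0, -1], "fingers": 0},
    {"linear": [0, 0, 0], "angular": [0, 0, -1], "fingers": 0},
    {"linear": [0, 0, 0], "angular": [0, 0, -1], "fingers": 0},
    {"linear": [0, 0, 0], "angular": [0, 0, -1], "fingers": 0},
    {"linear": [0, 0, 0], "angular": [0, 0, -1], "fingers": 0},
    {"linear": [0, 0, 0], "angular": [0, 0, -1], "fingers": 0},
    {"linear": [0, 0, 0], "angular": [0, 0, -1], "fingers": 0},
    {"linear": [0, 0, 0], "angular": [0, 0, -0.65], "fingers": 0},
    {"linear": [0, 0, 0], "angular": [0, 0, 0], "fingers": 0},
  ],
)

```text
time_s: 15.53
tool_pos: [0.3868, -0.0029, 0.2903]
eef_rot: [-2.956, 0.554, -0.798]
force: [0.1, -0.1, -0.5]
grip_width: 0.499
```

```bash
python3 - <<'E'
from barfit import *
s=snap('wrist','w11.png');pickle.dump(s,open('w11.pkl','wb'))
fit(s); plan(BAR+.06*ZT,Rbar(np.radians(256)));plan(BAR+.0*ZT)
p,r,o=tool(); print(np.degrees(np.arctan2(r.apply([0,1,0])@EY,r.apply([0,1,0])@E1)))
E
```

```text
n 1468 h pct [-9.1 11.  12.1 12.8]
top rect (E1,EY) [ 0.7 -0.1] [13.8 76.9] 76.2
mean [ 2.7 -0.6] dir deg 165.6
now [ 0.3866 -0.0029  0.2903] world d mm [ 32.7  -4.3 -60.4] tool d mm [-1.3  0.5 68.8]
rot (6deg units, tool) [ 0.04  0.02 -0.08]  then tool d in new frame [-1.5  0.7 68.8]
j [ 0.07 -0.56 -0.55  1.06 -0.09 -2.73] F [-0.7  -1.09  1.05]
now [ 0.3866 -0.0029  0.2903] world d mm [  62.5   -7.9 -112.3] tool d mm [ -1.2   0.2 128.8]
j [ 0.07 -0.56 -0.55  1.06 -0.09 -2.73] F [-0.7  -1.09  1.05]
-104.45649258096924
```

View pics/w11.png

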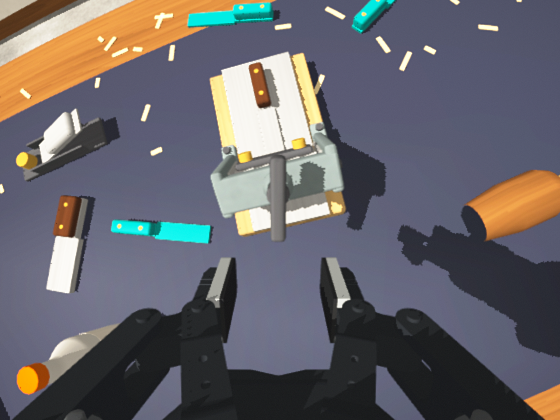

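Call:
carry_out(
  targets=[
    {"linear": [-0.5, 0.2, 30], "angular": [0.04, 0.02, -0.08], "fingers": 0},
    {"linear": [-0.5, 0.2, 30], "angular": [0, 0, 0], "fingers": 0},
    {"linear": [-0.4, 0, 25], "angular": [0, 0, 0], "fingers": 0},
    {"linear": [0, 0, 15], "angular": [0, 0, 0], "fingers": 0},
    {"linear": [0, 0, 8], "angular": [0, 0, 0], "fingers": 0},
    {"linear": [0, 0, 0], "angular": [0, 0, 0], "fingers": 0},
    {"linear": [0, 0, 0], "angular": [0, 0, 0], "fingers": 0},
  ],
)

```text
time_s: 16.17
tool_pos: [0.4382, -0.0093, 0.1966]
eef_rot: [-2.953, 0.543, -0.806]
force: [0.2, -0.2, 0.4]
grip_width: 0.502
```

```bash
python3 - <<'E'
from barfit import *
s=snap('wrist','w12.png')
plan(BAR-.009*ZT,Rbar(np.radians(255.9)))
E
```

```text
now [ 0.4383 -0.0092  0.1974] world d mm [ 15.2  -2.1 -27.2] tool d mm [-0.3  0.4 31.2]
rot (6deg units, tool) [-0.02 -0.03  0.03]  then tool d in new frame [-0.2  0.3 31.2]
j [ 0.03 -0.47 -0.72  0.79 -0.07 -2.77] F [ 0.79 -0.3   0.71]
```

View pics/w12.png

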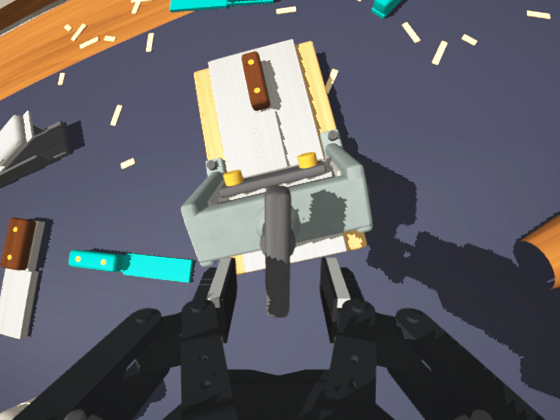

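Call:
carry_out(
  targets=[
    {"linear": [0, 0, 12], "angular": [0, 0, 0], "fingers": 0},
    {"linear": [0, 0, 10], "angular": [0, 0, 0], "fingers": 0},
    {"linear": [0, 0, 6], "angular": [0, 0, 0], "fingers": 0},
    {"linear": [0, 0, 3], "angular": [0, 0, 0], "fingers": 0},
    {"linear": [0, 0, 0], "angular": [0, 0, 0], "fingers": 0},
    {"linear": [0, 0, 0], "angular": [0, 0, 0], "fingers": -0.5},
    {"linear": [0, 0, 0], "angular": [0, 0, 0], "fingers": -1},
    {"linear": [0, 0, 0], "angular": [0, 0, 0], "fingers": -1},
    {"linear": [0, 0, 0], "angular": [0, 0, 0], "fingers": -1},
    {"linear": [0, 0, 0], "angular": [0, 0, 0], "fingers": -1},
    {"linear": [0, 0, 0], "angular": [0, 0, 0], "fingers": -1},
  ],
  grip_force=40,
)

```text
time_s: 17.13
tool_pos: [0.4535, -0.0108, 0.1706]
eef_rot: [-2.952, 0.541, -0.809]
force: [-4.9, 3.2, 6.3]
grip_width: 0.153
```

```bash
python3 - <<'E'
from barfit import *
s=snap('wrist','w13.png')
plan(BAR-.009*ZT,Rbar(np.radians(255.9)))
q=snap('scene');cv2.imwrite('pics/c13.png',cv2.resize(q['img'][120:280,200:380],(675,600),interpolation=cv2.INTER_CUBIC))
o=robot.observe();print(o['ft_torque'],o['grip_width'])
E
```

```text
now [ 0.4535 -0.0107  0.1706] world d mm [ 0.  -0.6 -0.4] tool d mm [-0.   0.6  0.4]
rot (6deg units, tool) [-0.03 -0.04  0.04]  then tool d in new frame [0.  0.6 0.4]
j [ 0.02 -0.43 -0.76  0.71 -0.07 -2.78] F [-6.05  3.06  6.05]
[0.33544263 0.79420809 0.0034332 ] 0.15807327270634017
```

View pics/w13.png

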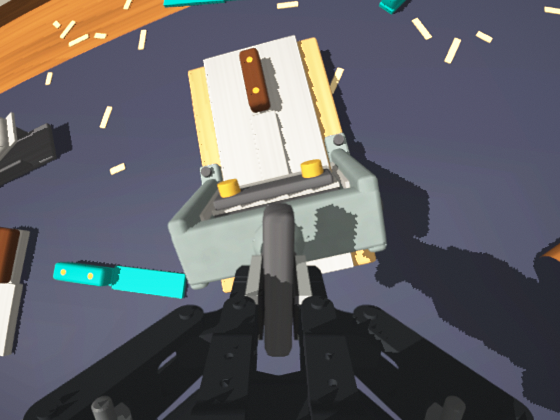

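View pics/c13.png

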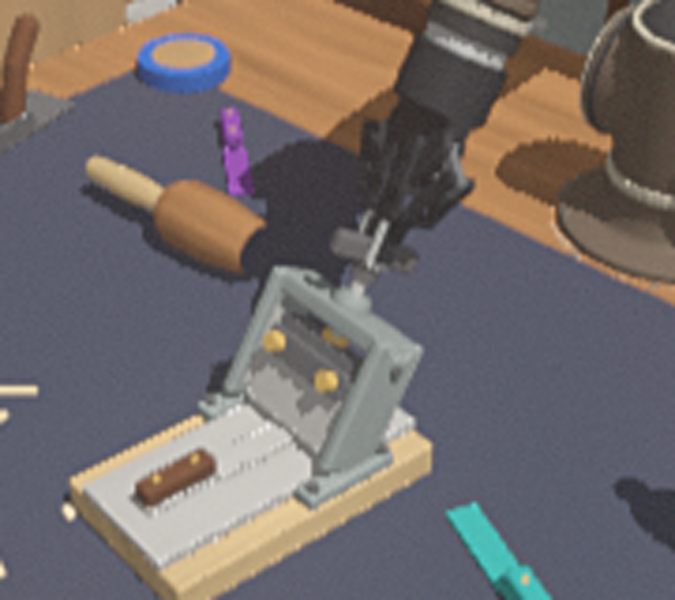

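Call:
carry_out(
  targets=[
    {"linear": [0, 0.6, 0], "angular": [0, 0, 0.5], "fingers": -1},
    {"linear": [0, 0, 0], "angular": [0, 0, 0.75], "fingers": -1},
    {"linear": [0, 0, 0], "angular": [0, 0, 0.75], "fingers": -1},
    {"linear": [0, 0, 0], "angular": [0, 0, 1], "fingers": -1},
    {"linear": [0, 0, 0], "angular": [0, 0, 1], "fingers": -1},
    {"linear": [0, 0, 0], "angular": [0, 0, 1], "fingers": -1},
    {"linear": [0, 0, 0], "angular": [0, 0, 1], "fingers": -1},
    {"linear": [0, 0, 0], "angular": [0, 0, 0], "fingers": -1},
  ],
  grip_force=60,
)

```text
time_s: 17.9
tool_pos: [0.4532, -0.0112, 0.1705]
eef_rot: [-2.513, 1.364, -0.717]
force: [-6.2, 3.2, 7.2]
grip_width: 0.148
```

```bash
cat >> barfit.py <<'E'
def st():
    p,r,o=tool(); y=r.apply([0,1,0]); z=r.apply([0,0,1])
    print('psi',np.degrees(np.arctan2(y@EY,y@E1)).round(1),'tilt err',np.degrees(np.arccos(-z@ZT)).round(2),'off',[round(float((p-BAR)@k*1e3),1) for k in (E1,EY,ZT)],'F',np.round(o['force'],1),'T',np.round(o['ft_torque'],2),'j6',round(o['joint_pos'][5],2),'w',round(o['grip_width'],3),o['time_s'])
E
python3 - <<'E'
from barfit import *
st()
s=snap('wrist','w14.png')
E
```

```text
psi -140.1 tilt err 0.26 off [-0.2, 0.1, -8.5] F [-6.2  3.2  7.2] T [0.4  0.99 0.05] j6 -2.15 w 0.148 17.9
```

View pics/w14.png

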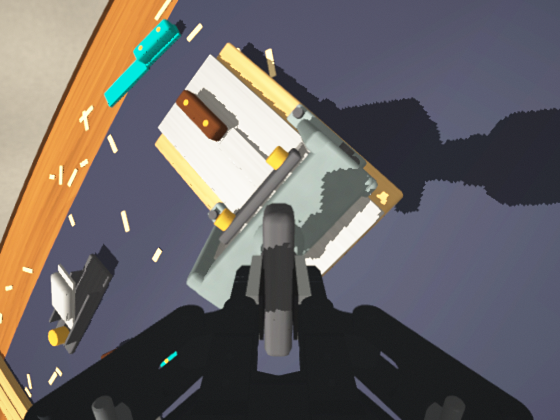

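Call:
carry_out(
  targets=[
    {"linear": [0, 0, 0], "angular": [0, 0, 0.7], "fingers": -1},
    {"linear": [0, 0, 0], "angular": [0, 0, 1], "fingers": -1},
    {"linear": [0, 0, 0], "angular": [0, 0, 1], "fingers": -1},
    {"linear": [0, 0, 0], "angular": [0, 0, 1], "fingers": -1},
    {"linear": [0, 0, 0], "angular": [0, 0, 1], "fingers": -1},
    {"linear": [0, 0, 0], "angular": [0, 0, 1], "fingers": -1},
    {"linear": [0, 0, 0], "angular": [0, 0, 1], "fingers": -1},
    {"linear": [0, 0, 0], "angular": [0, 0, 1], "fingers": -1},
    {"linear": [0, 0, 0], "angular": [0, 0, 1], "fingers": -1},
    {"linear": [0, 0, 0], "angular": [0, 0, 1], "fingers": -1},
    {"linear": [0, 0, 0], "angular": [0, 0, 0.3], "fingers": -1},
    {"linear": [0, 0, 0], "angular": [0, 0, 0], "fingers": -1},
  ],
)

```text
time_s: 18.95
tool_pos: [0.4524, -0.0113, 0.1701]
eef_rot: [-1.411, 2.294, -0.45]
force: [-11.1, 4.0, 9.2]
grip_width: 0.15
```

```bash
python3 - <<'E'
from barfit import *
st()
s=snap('wrist','w15.png')
E
```

```text
psi 160.0 tilt err 0.18 off [-1.0, -0.1, -8.5] F [-11.1   4.    9.2] T [ 0.35  1.63 -0.06] j6 -1.1 w 0.15 18.95
```

View pics/w15.png

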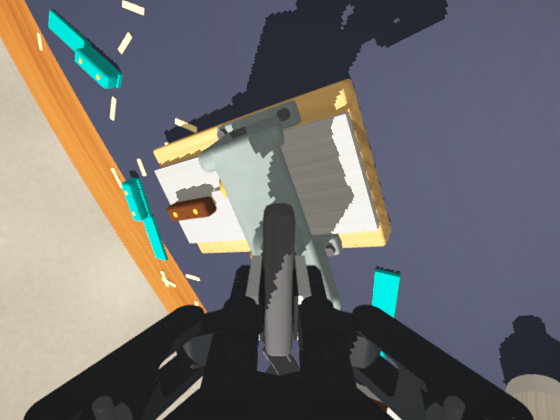

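Call:
carry_out(
  targets=[
    {"linear": [0.3, 0.8, -0.5], "angular": [0, 0, 0.5], "fingers": -1},
    {"linear": [0, 0, 0], "angular": [0, 0, 1], "fingers": -1},
    {"linear": [0, 0, 0], "angular": [0, 0, 1], "fingers": -1},
    {"linear": [0, 0, 0], "angular": [0, 0, 1], "fingers": -1},
    {"linear": [0, 0, 0], "angular": [0, 0, 1], "fingers": -1},
    {"linear": [0, 0, 0], "angular": [0, 0, 1], "fingers": -1},
    {"linear": [0, 0, 0], "angular": [0, 0, 1], "fingers": -1},
    {"linear": [0, 0, 0], "angular": [0, 0, 1], "fingers": -1},
    {"linear": [0, 0, 0], "angular": [0, 0, 1], "fingers": -1},
    {"linear": [0, 0, 0], "angular": [0, 0, 1], "fingers": -1},
    {"linear": [0, 0, 0], "angular": [0, 0, 1], "fingers": -1},
    {"linear": [0, 0, 0], "angular": [0, 0, 1], "fingers": -1},
    {"linear": [0, 0, 0], "angular": [0, 0, 0.8], "fingers": -1},
    {"linear": [0, 0, 0], "angular": [0, 0, 0], "fingers": -1},
  ],
)

```text
time_s: 20.17
tool_pos: [0.452, -0.0104, 0.1698]
eef_rot: [0.244, 2.604, -0.014]
force: [-3.9, 6.3, 3.6]
grip_width: 0.144
```

```bash
python3 - <<'E'
from barfit import *
st()
s=snap('wrist','w16.png')
q=snap('scene');cv2.imwrite('pics/c16.png',cv2.resize(q['img'][120:280,200:380],(675,600),interpolation=cv2.INTER_CUBIC))
E
```

```text
psi 86.1 tilt err 0.28 off [-1.7, 0.7, -8.5] F [-3.9  6.3  3.6] T [0.94 1.   0.35] j6 0.19 w 0.144 20.1667
```

View pics/w16.png

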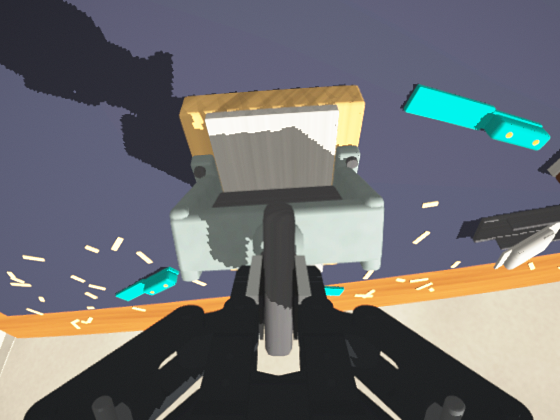

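View pics/c16.png

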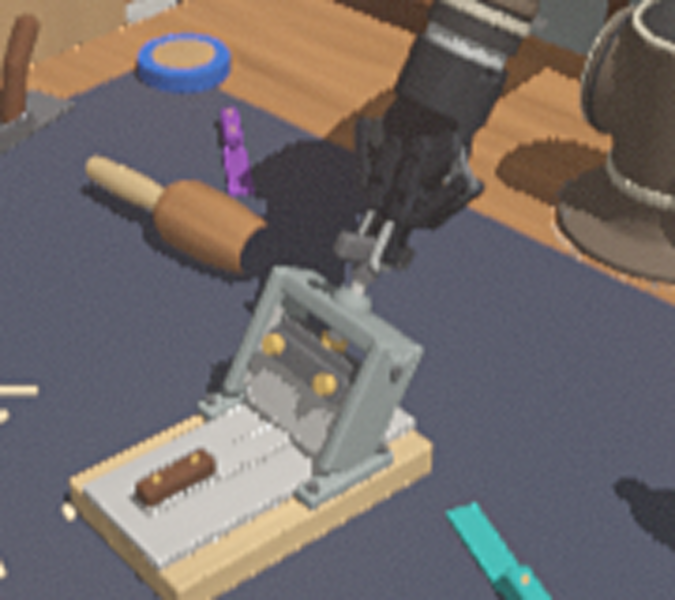

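Call:
carry_out(
  targets=[
    {"linear": [0, 0, 0], "angular": [0, 0, 0], "fingers": -0.4},
    {"linear": [0, 0, 0], "angular": [0, 0, 0], "fingers": -0.2},
    {"linear": [0, 0, 0], "angular": [0, 0, 0], "fingers": 0},
    {"linear": [0, 0, 0], "angular": [0, 0, 0], "fingers": 0},
    {"linear": [0, 0, -15], "angular": [0, 0, 0], "fingers": 0},
    {"linear": [0, 0, -30], "angular": [0, 0, 0], "fingers": 0},
    {"linear": [0, 0, -40], "angular": [0, 0, 0], "fingers": 0},
    {"linear": [0, 0, -40], "angular": [0, 0, 0], "fingers": 0},
    {"linear": [0, 0, -15], "angular": [0, 0, 0], "fingers": 0},
    {"linear": [0, 0, 0], "angular": [0, 0, 0], "fingers": 0},
  ],
)

```text
time_s: 21.1
tool_pos: [0.3827, -0.0031, 0.2959]
eef_rot: [0.24, 2.596, -0.017]
force: [0.9, 0.2, 1.0]
grip_width: 0.498
```

```bash
python3 - <<'E'
from barfit import *
s=snap('wrist','w17.png');pickle.dump(s,open('w17.pkl','wb'))
fit(s);st(); plan(G(96,0,240),Rgauge)
E
```

```text
n 1393 h pct [-9.1 11.  12.2 12.7]
top rect (E1,EY) [0.3 1.1] [13.4 76.9] 85.9
mean [-1.7  0.9] dir deg -3.8
psi 86.3 tilt err 0.45 off [-0.3, -0.4, 133.1] F [-0.1  0.6  0.1] T [0.05 0.49 0.03] j6 0.22 w 0.499 21.15
now [ 0.3828 -0.0031  0.2931] world d mm [256.9 -30.7 -53.1] tool d mm [-195.8   12.7  176.9]
rot (6deg units, tool) [ 0.18  5.07 -0.6 ]  then tool d in new frame [-258.8    0.4   53.1]
j [ 0.06 -0.58 -0.56  1.06 -0.09  0.22] F [-0.08  0.6   0.15]
```

Call:
carry_out(
  targets=[
    {"linear": [0, 0, 0], "angular": [0, 0, -0.62], "fingers": 0},
    {"linear": [0, 0, 0], "angular": [0, 1, 0], "fingers": 0},
    {"linear": [0, 0, 0], "angular": [0, 1, 0], "fingers": 0},
    {"linear": [0, 0, 0], "angular": [0, 1, 0], "fingers": 0},
    {"linear": [0, 0, 0], "angular": [0, 1, 0], "fingers": 0},
    {"linear": [0, 0, 0], "angular": [0, 1, 0], "fingers": 0},
    {"linear": [-35, 0, 0], "angular": [0, 0, 0], "fingers": 0},
    {"linear": [-35, 0, 0], "angular": [0, 0, 0], "fingers": 0},
    {"linear": [-35, 0, 0], "angular": [0, 0, 0], "fingers": 0},
    {"linear": [-35, 0, 0], "angular": [0, 0, 0], "fingers": 0},
    {"linear": [-35, 0, 0], "angular": [0, 0, 0], "fingers": 0},
    {"linear": [-35, 0, 0], "angular": [0, 0, 0], "fingers": 0},
    {"linear": [-35, 0, 20], "angular": [0, 0, 0], "fingers": 0},
    {"linear": [-14, 0, 35], "angular": [0, 0, 0], "fingers": 0},
    {"linear": [0, 0, 35], "angular": [0, 0, 0], "fingers": 0},
    {"linear": [0, 0, 35], "angular": [0, 0, 0], "fingers": 0},
    {"linear": [0, 0, 20], "angular": [0, 0, 0], "fingers": 0},
    {"linear": [0, 0, 0], "angular": [0, 0, 0], "fingers": 0},
    {"linear": [0, 0, 0], "angular": [0, 0, 0], "fingers": 0},
  ],
)

```text
time_s: 22.73
tool_pos: [0.6386, -0.0342, 0.1436]
eef_rot: [-0.188, -3.134, -0.0]
force: [-0.4, 0.2, 1.0]
grip_width: 0.499
```

```bash
python3 - <<'E'
from h import *
plan(G(92,0,46.6),Rgauge)
s=snap('wrist','w18.png');pickle.dump(s,open('w18.pkl','wb'))
g=np.mgrid[0:420,0:560]; px=np.c_[g[1].ravel(),g[0].ravel()]
P,d=pts(s,px); Q=gf(P); m=(d>0)&(Q[:,2]>58)&(Q[:,2]<68)&(Q[:,0]>55)&(Q[:,0]<145)&(abs(Q[:,1])<30)
r=cv2.minAreaRect(Q[m][:,:2].astype(np.float32)); print(r)
E
```

```text
now [ 0.6386 -0.0342  0.1436] world d mm [ -2.9   0.8 -97. ] tool d mm [ 2.7  0.5 97. ]
rot (6deg units, tool) [ 0.   -0.02  0.01]  then tool d in new frame [ 2.9  0.5 97. ]
j [-0.05  0.36  0.06  1.28  0.    0.07] F [-0.39  0.21  0.96]
((96.77010345458984, -0.08554363250732422), (19.86141014099121, 64.31031036376953), 89.3008804321289)
```

View pics/w18.png

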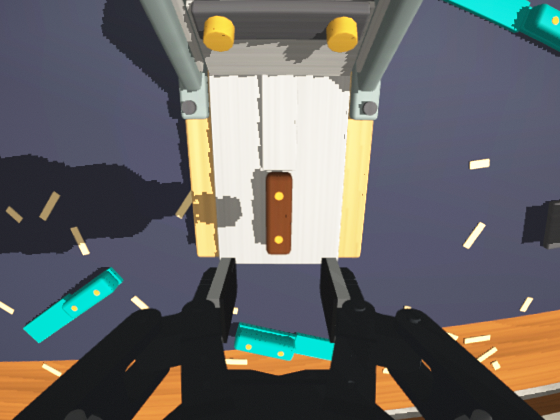

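Call:
carry_out(
  targets=[
    {"linear": [1, 0, 25], "angular": [0, 0, 0], "fingers": 0},
    {"linear": [1, 0.3, 25], "angular": [0, 0, 0], "fingers": 0},
    {"linear": [0.7, 0, 22], "angular": [0, 0, 0], "fingers": 0},
    {"linear": [0, 0, 14], "angular": [0, 0, 0], "fingers": 0},
    {"linear": [0, 0, 8], "angular": [0, 0, 0], "fingers": 0},
    {"linear": [0, 0, 1.5], "angular": [0, 0, 0], "fingers": 0},
    {"linear": [0, 0, 0], "angular": [0, 0, 0], "fingers": 0},
  ],
)

```text
time_s: 23.37
tool_pos: [0.6384, -0.0334, 0.0522]
eef_rot: [0.187, 3.131, 0.0]
force: [-0.3, -1.3, -0.2]
grip_width: 0.5
```

Call:
carry_out(
  targets=[
    {"linear": [0, 0, 0], "angular": [0, 0, 0], "fingers": -0.4},
    {"linear": [0, 0, 0], "angular": [0, 0, 0], "fingers": -1},
    {"linear": [0, 0, 0], "angular": [0, 0, 0], "fingers": -1},
    {"linear": [0, 0, 0], "angular": [0, 0, 0], "fingers": -1},
    {"linear": [0, 0, 0], "angular": [0, 0, 0], "fingers": -1},
  ],
  grip_force=40,
)

```text
time_s: 23.78
tool_pos: [0.6387, -0.0334, 0.0528]
eef_rot: [0.187, 3.13, 0.0]
force: [-1.1, 0.8, 6.4]
grip_width: 0.218
```

```bash
cat >> h.py <<'E'
def fg(n=6):
    F=[]
    for i in range(n):
        o=robot.observe(); F.append(Rg.inv().apply(o['force'])); robot.spot_in('wrist','gauge')
    print('gate F mean',np.mean(F,0).round(2),'sd',np.std(F,0).round(2),'TCP gate',gf(o['tool_pos'])[0].round(2),'T',np.round(o['ft_torque'],2),'t',o['time_s'],'w',round(o['grip_width'],3))
E
python3 -c "
from h import *
fg()"
```

```text
gate F mean [-0.5   0.04  6.13] sd [0.48 0.56 0.37] TCP gate [94.99  0.27 52.85] T [ 0.03  0.04 -0.03] t 24.0333 w 0.216
```

Call:
carry_out(
  targets=[
    {"linear": [0, 0, -0.4], "angular": [0, 0, 0], "fingers": -1},
    {"linear": [0, 0, 0], "angular": [0, 0, 0], "fingers": -1},
  ],
)

```text
time_s: 24.25
tool_pos: [0.6387, -0.0334, 0.0528]
eef_rot: [0.187, 3.13, 0.0]
force: [1.4, -0.4, 7.1]
grip_width: 0.22
```

```bash
python3 -c "
from h import *
fg(4)"
```

```text
gate F mean [ 1.28 -0.15  6.51] sd [0.37 0.2  0.45] TCP gate [94.98  0.26 52.83] T [-0.03 -0.15 -0.02] t 24.4 w 0.218
```

Call:
carry_out(
  targets=[
    {"linear": [0, 0, -0.8], "angular": [0, 0, 0], "fingers": -1},
    {"linear": [0, 0, 0], "angular": [0, 0, 0], "fingers": -1},
  ],
)

```text
time_s: 24.62
tool_pos: [0.6384, -0.0334, 0.0529]
eef_rot: [0.187, 3.131, 0.0]
force: [2.8, -0.2, 4.5]
grip_width: 0.22
```

```bash
python3 -c "
from h import *
fg(4)"
```

```text
gate F mean [3.1  0.18 5.37] sd [0.57 0.3  0.74] TCP gate [94.66  0.25 52.87] T [-0.03 -0.58 -0.01] t 24.7667 w 0.224
```

Call:
carry_out(
  targets=[
    {"linear": [-0.5, 0, 0], "angular": [0, 0, 0], "fingers": -1},
    {"linear": [-1, 0, 0], "angular": [0, 0, 0], "fingers": -1},
    {"linear": [-1, 0, 0], "angular": [0, 0, 0], "fingers": -1},
  ],
)

```text
time_s: 25.07
tool_pos: [0.6385, -0.0334, 0.0528]
eef_rot: [0.187, 3.135, 0.001]
force: [-8.9, 2.6, 13.3]
grip_width: 0.22
```

Call:
carry_out(
  targets=[
    {"linear": [-1, 0, 0], "angular": [0, 0, 0], "fingers": -1},
  ],
)

```text
time_s: 25.15
tool_pos: [0.6387, -0.0335, 0.0528]
eef_rot: [-0.187, -3.135, -0.001]
force: [-9.3, 1.4, 14.0]
grip_width: 0.222
```

Call:
carry_out(
  targets=[
    {"linear": [-1, 0, 0], "angular": [0, 0, 0], "fingers": -1},
  ],
)

```text
time_s: 25.23
tool_pos: [0.6395, -0.0335, 0.0528]
eef_rot: [-0.187, -3.135, -0.001]
force: [-9.2, 0.7, 12.3]
grip_width: 0.221
```

Call:
carry_out(
  targets=[
    {"linear": [-1, 0, 0], "angular": [0, 0, 0], "fingers": -1},
  ],
)

```text
time_s: 25.32
tool_pos: [0.6404, -0.0337, 0.0528]
eef_rot: [-0.187, -3.135, -0.001]
force: [-9.2, 1.1, 13.3]
grip_width: 0.221
```

```bash
python3 -c "
from h import *
fg(3)"
```

```text
gate F mean [-8.93  0.11 13.18] sd [0.28 0.12 0.26] TCP gate [96.98  0.23 52.85] T [0.24 1.61 0.01] t 25.4167 w 0.22
```

Call:
carry_out(
  targets=[
    {"linear": [-0.5, 0, -0.8], "angular": [0, 0, 0], "fingers": -1},
    {"linear": [-0.5, 0, -0.4], "angular": [0, 0, 0], "fingers": -1},
    {"linear": [-0.7, 0, 0], "angular": [0, 0, 0], "fingers": -1},
  ],
)

```text
time_s: 25.72
tool_pos: [0.642, -0.0339, 0.0529]
eef_rot: [-0.187, -3.134, -0.001]
force: [-6.5, 1.0, 7.5]
grip_width: 0.225
```

```bash
python3 -c "
from h import *
fg(3)"
```

```text
gate F mean [-6.54  0.18  7.2 ] sd [0.17 0.12 0.31] TCP gate [98.4   0.21 52.88] T [ 0.18  1.12 -0.04] t 25.8167 w 0.22
```

Call:
carry_out(
  targets=[
    {"linear": [-0.5, 0, -0.8], "angular": [0, 0, 0], "fingers": -1},
    {"linear": [-0.7, 0, -0.3], "angular": [0, 0, 0], "fingers": -1},
    {"linear": [-0.7, 0, 0], "angular": [0, 0, 0], "fingers": -1},
  ],
)

```text
time_s: 26.12
tool_pos: [0.645, -0.0344, 0.0529]
eef_rot: [-0.187, -3.135, -0.0]
force: [-2.6, 0.3, -3.5]
grip_width: 0.22
```

```bash
python3 -c "
from h import *
fg(3)"
```

```text
gate F mean [-2.79 -0.05 -3.36] sd [0.15 0.17 0.24] TCP gate [101.96   0.13  53.18] T [ 0.11  0.4  -0.02] t 26.2167 w 0.221
```

Call:
carry_out(
  targets=[
    {"linear": [-1.5, 0, 0.6], "angular": [0, 0, 0], "fingers": -1},
    {"linear": [-3, 0, 0], "angular": [0, 0, 0], "fingers": -1},
    {"linear": [-4, 0, 0], "angular": [0, 0, 0], "fingers": -1},
    {"linear": [-4, 0, 0], "angular": [0, 0, 0], "fingers": -1},
    {"linear": [-4, 0, 0], "angular": [0, 0, 0], "fingers": -1},
  ],
)

```text
time_s: 26.68
tool_pos: [0.6645, -0.0366, 0.0545]
eef_rot: [0.187, 3.131, 0.0]
force: [-1.2, -0.4, -1.7]
grip_width: 0.224
```

Call:
carry_out(
  targets=[
    {"linear": [-4, 0, 0], "angular": [0, 0, 0], "fingers": -1},
    {"linear": [-4, 0, 0], "angular": [0, 0, 0], "fingers": -1},
    {"linear": [-4, 0, 0], "angular": [0, 0, 0], "fingers": -1},
    {"linear": [-4, 0, 0], "angular": [0, 0, 0], "fingers": -1},
    {"linear": [-4, 0, 0], "angular": [0, 0, 0], "fingers": -1},
    {"linear": [-4, 0, 0], "angular": [0, 0, 0], "fingers": -1},
    {"linear": [-4, 0, 0], "angular": [0, 0, 0], "fingers": -1},
    {"linear": [-3, 0, 0], "angular": [0, 0, 0], "fingers": -1},
    {"linear": [0, 0, 0], "angular": [0, 0, 0], "fingers": -1},
  ],
)

```text
time_s: 27.43
tool_pos: [0.6943, -0.0402, 0.0538]
eef_rot: [0.187, 3.133, 0.0]
force: [0.3, 0.0, -1.8]
grip_width: 0.221
```

```bash
python3 -c "
from h import *
fg(2); s=snap('wrist','w19.png')"
```

```text
gate F mean [ 0.46  0.08 -1.93] sd [0.13 0.04 0.18] TCP gate [150.61   0.26  53.81] T [-0.07 -0.05 -0.04] t 27.4833 w 0.223
```

View pics/w19.png

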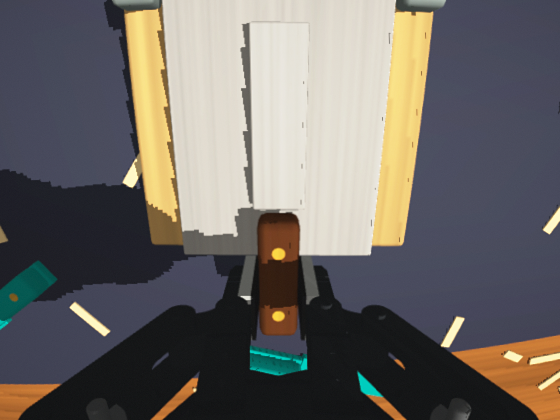

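Call:
carry_out(
  targets=[
    {"linear": [0, 0, 0.7], "angular": [0, 0, 0], "fingers": -1},
    {"linear": [0, 0, 0.5], "angular": [0, 0, 0], "fingers": -1},
    {"linear": [0, 0, 0], "angular": [0, 0, 0], "fingers": -1},
    {"linear": [0, 0, 0], "angular": [0, 0, 0], "fingers": -1},
  ],
)

```text
time_s: 27.92
tool_pos: [0.6936, -0.0401, 0.0529]
eef_rot: [0.187, 3.133, 0.0]
force: [0.5, -0.5, -1.0]
grip_width: 0.224
```

Down on the bed (TCP height 52.9 mm, matching the earlier resting grip). Release and retract.

Call:
carry_out(
  targets=[
    {"linear": [0, 0, 0.4], "angular": [0, 0, 0], "fingers": -1},
    {"linear": [0, 0, 0], "angular": [0, 0, 0], "fingers": -0.45},
    {"linear": [0, 0, 0], "angular": [0, 0, 0], "fingers": -0.3},
    {"linear": [0, 0, 0], "angular": [0, 0, 0], "fingers": 0},
    {"linear": [0, 0, 0], "angular": [0, 0, 0], "fingers": 0},
    {"linear": [0, 0, -8], "angular": [0, 0, 0], "fingers": 0},
    {"linear": [0, 0, -20], "angular": [0, 0, 0], "fingers": 0},
    {"linear": [0, 0, -30], "angular": [0, 0, 0], "fingers": 0},
    {"linear": [0, 0, -40], "angular": [0, 0, 0], "fingers": 0},
    {"linear": [0, 0, -40], "angular": [0, 0, 0], "fingers": 0},
    {"linear": [0, 0, -20], "angular": [0, 0, 0], "fingers": 0},
    {"linear": [0, 0, 0], "angular": [0, 0, 0], "fingers": 0},
    {"linear": [0, 0, 0], "angular": [0, 0, 0], "fingers": 0},
  ],
)

```text
time_s: 29.0
tool_pos: [0.6941, -0.0402, 0.2128]
eef_rot: [0.187, 3.129, 0.0]
force: [-0.6, 0.4, -1.0]
grip_width: 0.504
```

```bash
python3 - <<'E'
from barfit import *
s=snap('wrist','w20.png')
g=np.mgrid[0:420,0:560]; px=np.c_[g[1].ravel(),g[0].ravel()]
P,d=pts(s,px); Q=gf(P)
for nm,lo,hi in [('handle',58,68),('blade',43.5,49)]:
    m=(d>0)&(Q[:,2]>lo)&(Q[:,2]<hi)&(Q[:,0]>25)&(Q[:,0]<200)&(abs(Q[:,1])<30)
    r=cv2.minAreaRect(Q[m][:,:2].astype(np.float32)); print(nm,np.round(r[0],1),np.round(r[1],1),round(r[2],1),'z med',np.median(Q[m,2]),'slope',np.polyfit(Q[m,0],Q[m,2],1).round(4))
c=snap('scene','c20.png'); fit(c); snap('side','s20.png'); print(robot.observe()['time_s'])
E
```

```text
handle [152.5   0.2] [20.  64.7] 89.5 z med 64.72199698689957 slope [9.40000e-03 6.30995e+01]
blade [79.   0.1] [25.1 86.9] 89.7 z med 46.95980347641671 slope [3.0000e-04 4.6909e+01]
n 169 h pct [-14.4   2.1  10.8  11.6]
top rect (E1,EY) [0.4 3.6] [14.8 77.3] 88.2
mean [2.8 5. ] dir deg 175.8
29.15
```

View pics/w20.png

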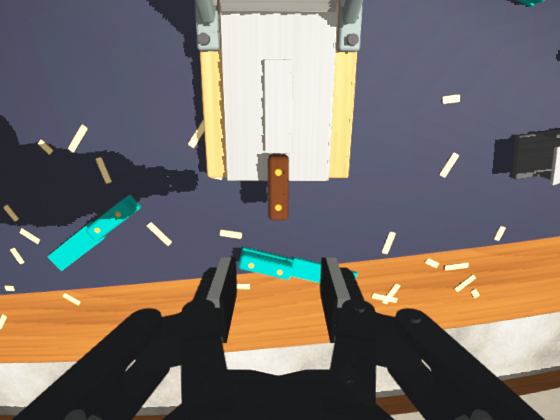

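View pics/c20.png

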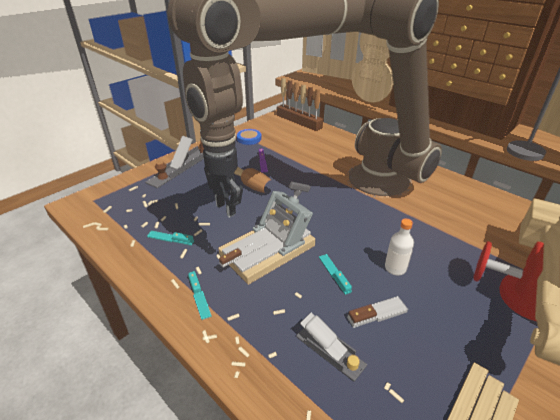

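```bash
python3 -c "
from h import *
print(robot.job_done())"
```

```text
the job is handed in; nothing more can be done
None
```

I set the scraper to the thin gauge and handed the job in at about 29 s of the 72 s allowed. No verdict was reported.

- **Gauge choice:** I used the brown-handled gauge with the narrow 26 mm blade, at side-camera pixel (319, 303). The wide brown-handled gauge and the turquoise and purple look-alikes were left alone.
- **Insertion:** The gauge lay flat on the bed, with its end about 16 mm past the scraper edge.
- **Screw:** I turned the T-bar about 170° clockwise. The bar angle afterwards reads as a screw value of about 4.78, an eighth of a turn past touch. This assumes the bar lies along the gate's y axis at value 0, which I did not check directly.
- **Drag test:** The pull varied with how hard the gripper pressed the handle down:

| Downward press from the gripper | Pull |
|---|---|
| 13 N | 9 N |
| 7 N | 6.5 N |
| slight lift of 3 N | 2.8 N |

  Interpolated to a level pull, that is about 3.5 to 4 N, inside the 3 to 8 N wanted. So for a short while I was pressing on the gauge more than intended.
- **Final state:** The gauge lies flat on the bed, fully out, with its tip about 39 mm clear of the edge. About 35 mm of the handle overhangs the bed's end, but its weight is well over the bed. The bar angle had not changed since I let go of it. In the last overview picture the other bench items show no movement.

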